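Next sample carrier under the camera

ROBOT

A 6-joint arm with a two-finger parallel gripper is mounted at the origin on the work surface. World frame = base frame: x ahead of the robot, y to its left, z up, the work surface at z = 0. Lengths are in m, angles in rad, forces in N, time in s.
With the tool pointing down it reaches from about 0.25 to 0.8 m from the base axis. Payload 8.5 kg.
Tool frame: the origin (TCP) lies on the centre line of the jaws, within the pads' length; the fingertips stand robot.finger_overhang ahead of it and the grasp point (between the pads) lies 8 mm behind it (robot.finger_overhang is the distance from the TCP to the fingertips, in m); z points along the fingers, y is the direction in which the jaws open and shut (so a half turn about z gives the same grasp; the last joint's range is limited). The gripper opens to 85 mm and grips with 20 to 120 N. Pads are 22 mm wide; open, the fingers measure 114 mm over their backs; the gripper's body (76 mm by 85 mm) begins 54 mm behind the grasp point. The pads swing forward as they close: fully open they stand 13 mm farther back than shut.
Start: joints at [0, 0.238, -0.013, 1.319, 0, 1.571], TCP at [0.525, -0, 0.242] pointing down, gripper open.
Joint ranges: [-2.66, 2.66], [-1.03, 1.9], [-1.14, 1.46], [-1.82, 2.27], [-1.45, 1.34], [-3.14, 3.14]. Speed limits (rad/s): [2.22, 2.22, 2.79, 3.14, 3.14, 3.14].

INTERFACE

Orientations are given as a unit quaternion [w, x, y, z].
In Python, from workcell import readout, get_image, camera_params, finish_job, robot gives the robot as it stands.
- The arm moves only by the shell command python3 -m creep 'ROWS' [FORCE]. ROWS is JSON, a list of rows, each an object with "delta_pos": the shift along the tool's x, y, z in m, a list of three; "delta_rot": the turn, a rotation vector about the tool's x, y, z in degrees, a list of three; "fingers": the finger opening in m, from 0 to 0.0854. A call has 1 to 12 rows; each row is the pose to reach, as a shift and turn from the pose measured when the call began, along the tool's axes at that moment; what a row does not reach only later rows make up. A row lasts 1/12 s, in which the tool goes at most 41.7 mm and 7.16 degrees, less where a joint would pass 70% of its speed; a pose out of reach is approached as far as the arm can. A call with a gripper value outside its range is refused whole. The fingers move at their own pace and stop on an object; FORCE is the grip in N (left out, the last holds). Time passes only in rows, so rows that repeat a pose let the fingers close. It gives the time, the measured TCP pose, the force and the opening at its end, in the units of the state.
- readout.observe(): the state, without advancing time (a new reading comes with each control period).
- get_image(name): name is "scene" or "side" or "wrist"; returns the picture (420x560x3 uint8, red, green, blue); there is no depth.
- camera_params(name): a dict with "fx", "fy", "cx", "cy" (pixels), "xyz" and "attitude" of the camera in the world; the wrist camera has in their place "hand_eye" (4x4, takes a point from camera to tool coordinates, whose origin is the TCP and whose axes are the flange's). Camera axes: x right, y down, z forward; pixel columns grow to the right and rows downward; lengths in m; the calibration is good to about 2 mm. A picture is of the moment at which its call begins: read the wrist's pose just before it. camera_params takes no time and is no camera call.
- finish_job(): hands the job in, once; it reports no verdict.
The state is a dict: "t": time; "joint_positions": joint angles; "joint_velocities": joint speeds; "effort": joint torques, N m; "position": TCP position; "ee_rot": TCP orientation; "force": force on the tool from outside, world axes, zero at the start; "moment": the same for the moment, N m; "gripper_width": opening from 0.0 (shut) to 1.0 (fully open).
Only numpy, scipy, OpenCV 4.12 (cv2) and the standard library are available. Lean on these libraries where they do the work, as an engineer would, in place of code of your own. Each camera call takes 0.05 s, during which the arm holds its last target.

TASK

The sample carriers take turns on the light stage in the order yellow, red, blue, then yellow again. Move the carrier that is on the glowing stage now to the empty green pad, then put the next colour in its place, each set down by hand (not dropped) centred and square, swinging the camera head out of the way first if it overhangs; finally swing the camera head fully home over the new carrier. Leave the third carrier and everything else where they stand.

Things in the scene. Friction and masses are not known exactly. Their poses are not given: they have to be found in the camera images.
- carrier_yellow: Yellow sample carrier, loose, 0.25 kg: black plate 95 (x) x 75 (y) x 8 mm and on its middle an upright yellow handle fin, 60 mm long along x, 14 mm thick across y, 8 to 48 mm above the underside (grip it from above). Origin: centre of the underside, z up; half a turn looks the same. Starts on the light stage or a waiting stand, turned up to 0.35 rad; the colours in any place.
- carrier_red: Red sample carrier, loose, 0.25 kg: black plate 95 (x) x 75 (y) x 8 mm and on its middle an upright red handle fin, 60 mm long along x, 14 mm thick across y, 8 to 48 mm above the underside (grip it from above). Origin: centre of the underside, z up; half a turn looks the same. Starts on the light stage or a waiting stand, turned up to 0.35 rad; the colours in any place.
- carrier_blue: Blue sample carrier, loose, 0.25 kg: black plate 95 (x) x 75 (y) x 8 mm and on its middle an upright blue handle fin, 60 mm long along x, 14 mm thick across y, 8 to 48 mm above the underside (grip it from above). Origin: centre of the underside, z up; half a turn looks the same. Starts on the light stage or a waiting stand, turned up to 0.35 rad; the colours in any place.
- station: Camera station, fixed: a black box 140 (x) x 130 (y) x 50 mm high, the light stage, with a glowing white window 120 x 100 mm flush in its flat top; 155 mm beyond its centre (+x) an aluminium column, at most 38 mm thick and 188 mm high, carries the swinging camera head. Origin at the centre of the box's underside; x towards the column, z up.
- window (a point): Centre of the glowing window, on the flat top of the light stage, 50 mm above the table. Axes as the station's; a carrier stands square when its x lies along this x.
- pivot (a point): On the vertical hinge axis of the camera head, in the column 155 mm from the window's centre, 164 mm above the table (the height of the top of the camera block).
- head (a joint): Camera head's angle about the upright hinge, rad: 0 = home against its stop, above the window's centre; grows as it swings to the station's +y side, up to 1.45; starts at 0.45 to 1.3. Knob = pivot + 155 mm x (-cos, +sin) in the station's x, y. Stays where left; 1 N at the knob moves it. Below about 1.0 it is in the way of a gripper at the stage.
- head_knob (a point): Centre of the top of the orange knob on the camera head, 209 mm up: an upright peg 18 mm in diameter, 45 mm high, on the black camera block (60 x 60 mm, 130 to 164 mm above the table, lens down to 118 mm), which hangs on a 24 mm wide arm from the column. Pinch it from above to swing the head; it passes 20 mm above the fin of a carrier on the stage.
- pad_free: The empty outgoing pad, fixed: green plate 120 (its x) x 100 (its y) x 6 mm with a dark middle of 95 x 75 mm, flat on the table at the robot's left. Origin at the centre of its underside, z up. It may be the nearer or the farther of the two.
- pad_busy: The other, equal outgoing pad, on which the grey carrier stands. Origin at the centre of its underside.
- carrier_grey: A finished carrier like the others (95 x 75 mm plate, same fin) but with a grey handle, on the busy pad. A bystander.
- stand_a: Nearer waiting stand at the robot's right, fixed: aluminium top 110 (its x) x 95 x 8 mm on four posts, top surface 50 mm above the table. Origin at the centre of its underside.
- stand_b: Farther waiting stand at the robot's right, equal to stand_a. Origin at the centre of its underside.
- bottle: Amber bottle, 54 mm in diameter, 140 mm high, between stage and pads. Bystander; origin under its centre.
- jar: Glass jar with a blue cap, 42 mm in diameter, 65 mm high, between stage and nearer stand. Bystander; origin under its centre.
- lens_post: Dark steel lens post, 38 mm in diameter, 88 mm high, between stage and stands. Bystander; origin under its centre.
- beaker: Glass beaker, 60 mm wide, 80 mm high, right of the column. Bystander; origin under its centre.
- wrench: Wrench, 140 mm long, lying left of the stage. Bystander.
- screwdriver: Screwdriver, 170 mm long, lying at the front right. Bystander.
There are look-alikes about, which are no part of the job. Leave any white look-alike of the pad_free alone.

How it is judged:
On the way, in this order (a step that is already met when the one before it is completed fails the run):
1. a coloured carrier stands on the empty pad, centred and square, still held in the fingers (((x of carrier_yellow in the frame of pad_free between -0.018 and 0.018 m and y of carrier_yellow in the frame of pad_free between -0.018 and 0.018 m and z of carrier_yellow in the frame of pad_free between 0.001 and 0.014 m and angle between carrier_yellow's own z axis and vertical below 0.08 rad and angle between the x axis of carrier_yellow and the x axis of pad_free, either way round below 0.25 rad and contact force between the fingers and carrier_yellow above 0.5 N) or (x of carrier_red in the frame of pad_free between -0.018 and 0.018 m and y of carrier_red in the frame of pad_free between -0.018 and 0.018 m and z of carrier_red in the frame of pad_free between 0.001 and 0.014 m and angle between carrier_red's own z axis and vertical below 0.08 rad and angle between the x axis of carrier_red and the x axis of pad_free, either way round below 0.25 rad and contact force between the fingers and carrier_red above 0.5 N) or (x of carrier_blue in the frame of pad_free between -0.018 and 0.018 m and y of carrier_blue in the frame of pad_free between -0.018 and 0.018 m and z of carrier_blue in the frame of pad_free between 0.001 and 0.014 m and angle between carrier_blue's own z axis and vertical below 0.08 rad and angle between the x axis of carrier_blue and the x axis of pad_free, either way round below 0.25 rad and contact force between the fingers and carrier_blue above 0.5 N))), for 0.04 s.
2. the next colour stands on the window, centred and square, still held in the fingers (((x of carrier_yellow in the frame of pad_free between -0.018 and 0.018 m and y of carrier_yellow in the frame of pad_free between -0.018 and 0.018 m and z of carrier_yellow in the frame of pad_free between 0.001 and 0.014 m and angle between each of carrier_yellow, carrier_red's own z axis and vertical below 0.08 rad and angle between the x axis of carrier_yellow and the x axis of pad_free, either way round below 0.25 rad and x of carrier_red in the frame of window between -0.014 and 0.014 m and y of carrier_red in the frame of window between -0.014 and 0.014 m and z of carrier_red in the frame of window between -0.005 and 0.008 m and angle between the x axis of carrier_red and the x axis of window, either way round below 0.17 rad and contact force between the fingers and carrier_red above 0.5 N) or (x of carrier_red in the frame of pad_free between -0.018 and 0.018 m and y of carrier_red in the frame of pad_free between -0.018 and 0.018 m and z of carrier_red in the frame of pad_free between 0.001 and 0.014 m and angle between each of carrier_red, carrier_blue's own z axis and vertical below 0.08 rad and angle between the x axis of carrier_red and the x axis of pad_free, either way round below 0.25 rad and x of carrier_blue in the frame of window between -0.014 and 0.014 m and y of carrier_blue in the frame of window between -0.014 and 0.014 m and z of carrier_blue in the frame of window between -0.005 and 0.008 m and angle between the x axis of carrier_blue and the x axis of window, either way round below 0.17 rad and contact force between the fingers and carrier_blue above 0.5 N) or (x of carrier_blue in the frame of pad_free between -0.018 and 0.018 m and y of carrier_blue in the frame of pad_free between -0.018 and 0.018 m and z of carrier_blue in the frame of pad_free between 0.001 and 0.014 m and angle between each of carrier_blue, carrier_yellow's own z axis and vertical below 0.08 rad and angle between the x axis of carrier_blue and the x axis of pad_free, either way round below 0.25 rad and x of carrier_yellow in the frame of window between -0.014 and 0.014 m and y of carrier_yellow in the frame of window between -0.014 and 0.014 m and z of carrier_yellow in the frame of window between -0.005 and 0.008 m and angle between the x axis of carrier_yellow and the x axis of window, either way round below 0.17 rad and contact force between the fingers and carrier_yellow above 0.5 N))), for 0.04 s.
3. the camera head is swung home over it (value of joint head below 0.06 rad), for 0.1 s.
At the end, for the whole second after the job is handed in: First carrier at rest on the empty pad (18 mm of centre in x and y, 0.25 rad of square), next colour at rest on the window (14 mm, 0.17 rad), both flat; camera head below 0.06 rad; third carrier within 15 mm of its start; bystanders within 20 mm (((x of carrier_yellow in the frame of pad_free between -0.018 and 0.018 m and y of carrier_yellow in the frame of pad_free between -0.018 and 0.018 m and z of carrier_yellow in the frame of pad_free between 0.001 and 0.014 m and angle between each of carrier_yellow, carrier_red's own z axis and vertical below 0.08 rad and angle between the x axis of carrier_yellow and the x axis of pad_free, either way round below 0.25 rad and x of carrier_red in the frame of window between -0.014 and 0.014 m and y of carrier_red in the frame of window between -0.014 and 0.014 m and z of carrier_red in the frame of window between -0.005 and 0.008 m and angle between the x axis of carrier_red and the x axis of window, either way round below 0.17 rad and distance of carrier_red from where it was at the start of the episode above 0.08 m and distance of carrier_blue from where it was at the start of the episode below 0.015 m and linear speed of each of carrier_yellow, carrier_red below 0.02 m/s and value of joint head below 0.06 rad) or (x of carrier_red in the frame of pad_free between -0.018 and 0.018 m and y of carrier_red in the frame of pad_free between -0.018 and 0.018 m and z of carrier_red in the frame of pad_free between 0.001 and 0.014 m and angle between each of carrier_red, carrier_blue's own z axis and vertical below 0.08 rad and angle between the x axis of carrier_red and the x axis of pad_free, either way round below 0.25 rad and x of carrier_blue in the frame of window between -0.014 and 0.014 m and y of carrier_blue in the frame of window between -0.014 and 0.014 m and z of carrier_blue in the frame of window between -0.005 and 0.008 m and angle between the x axis of carrier_blue and the x axis of window, either way round below 0.17 rad and distance of carrier_blue from where it was at the start of the episode above 0.08 m and distance of carrier_yellow from where it was at the start of the episode below 0.015 m and linear speed of each of carrier_red, carrier_blue below 0.02 m/s and value of joint head below 0.06 rad) or (x of carrier_blue in the frame of pad_free between -0.018 and 0.018 m and y of carrier_blue in the frame of pad_free between -0.018 and 0.018 m and z of carrier_blue in the frame of pad_free between 0.001 and 0.014 m and angle between each of carrier_blue, carrier_yellow's own z axis and vertical below 0.08 rad and angle between the x axis of carrier_blue and the x axis of pad_free, either way round below 0.25 rad and x of carrier_yellow in the frame of window between -0.014 and 0.014 m and y of carrier_yellow in the frame of window between -0.014 and 0.014 m and z of carrier_yellow in the frame of window between -0.005 and 0.008 m and angle between the x axis of carrier_yellow and the x axis of window, either way round below 0.17 rad and distance of carrier_yellow from where it was at the start of the episode above 0.08 m and distance of carrier_red from where it was at the start of the episode below 0.015 m and linear speed of each of carrier_blue, carrier_yellow below 0.02 m/s and value of joint head below 0.06 rad))); the robot touches nothing.
It fails at once if a bystander is moved by more than 20 mm (distance of any of carrier_grey, bottle, jar, lens_post, beaker, wrench, screwdriver from where it was at the start of the episode above 0.02 m).
It fails at once if an upright bystander is tipped (angle between any of carrier_grey, bottle, jar, lens_post, beaker's own z axis and vertical above 0.4 rad).
It also fails if it takes over 72 s, if anything falls off the work surface, if the arm or the gripper's body presses on something with over 40 N, if the wrist force passes 120 N, or if a joint passes its speed limit or range.

## Working session

There is one attempt and no reset: what is moved stays moved. The work goes in short steps, Python scripts to look and compute and a shell command to move; the robot and the scene stay as the last step left them, time stands still between calls to the robot, and variables do not carry over. Pictures are saved under pics/ and viewed, and the job is handed in when it is done.

```bash
ls; mkdir -p pics; python3 - <<'E'
from workcell import readout, get_image, camera_params, robot
import cv2
print(robot, getattr(robot,'finger_overhang',None)); print(readout.observe())
for n in ("scene","side","wrist"):
    print(n,camera_params(n))
    cv2.imwrite(f"pics/{n}0.png",get_image(n)[:,:,::-1])
E
```

```text
pics
<Robot object at 0x7fc60a57ba10> 0.011
{'t': 0.0, 'joint_positions': array([-1.72709162e-05,  2.38793437e-01, -1.42384874e-02,  1.31921027e+00,
        8.31284891e-06,  1.57078833e+00]), 'joint_velocities': array([-2.40971835e-04,  3.30583436e-04, -1.03023390e-03, -3.79972795e-04,
        9.91179888e-05,  1.30562988e-03]), 'effort': array([ 1.29771975e-03, -5.38790166e+01,  3.46437156e+01,  1.83730113e-02,
        1.69192181e-04,  6.54446694e-05]), 'position': array([ 5.24604037e-01, -6.60145166e-06,  2.41677118e-01]), 'ee_rot': array([-5.14135569e-04,  7.07109878e-01,  7.07103315e-01, -5.08244583e-04]), 'force': array([ 0.24485685,  0.55737619, -1.03524133]), 'moment': array([ 0.0248575 , -0.01371055, -0.02424254]), 'gripper_width': 0.9984531998767812}
scene {'fx': 534.1623214455266, 'fy': 534.1623214455266, 'cx': 284.5033335403796, 'cy': 199.36821337009036, 'xyz': array([1.37812966, 0.40019221, 1.23148074]), 'attitude': array([-0.19164184,  0.49255928,  0.79397039, -0.3004493 ])}
side {'fx': 394.1843983333518, 'fy': 394.1843983333518, 'cx': 276.49363777432774, 'cy': 210.3319916421626, 'xyz': array([-0.02467975, -0.70435909,  0.71053354]), 'attitude': array([-0.44113167,  0.83557287, -0.29086409,  0.15039582])}
wrist {'fx': 339.01296975349834, 'fy': 339.01296975349834, 'cx': 283.3083121303786, 'cy': 209.4582942128078, 'hand_eye': array([[ 1.30282712e-04, -9.45177244e-01, -3.26557744e-01,
         8.48209234e-02],
       [ 9.99999988e-01,  1.48881534e-04, -3.19598226e-05,
         1.91938144e-04],
       [ 7.88261150e-05, -3.26557736e-01,  9.45177253e-01,
        -1.31319198e-01],
       [ 0.00000000e+00,  0.00000000e+00,  0.00000000e+00,
         1.00000000e+00]])}
```

View pics/scene0.png

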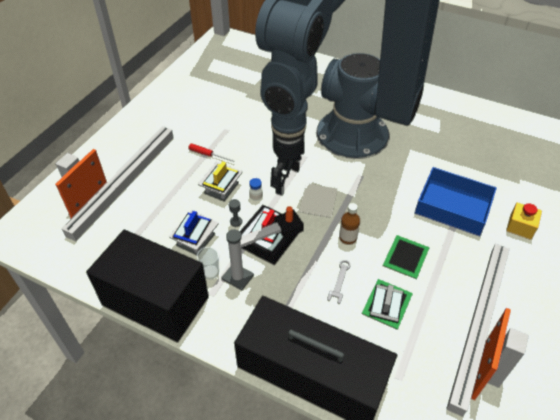

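View pics/side0.png

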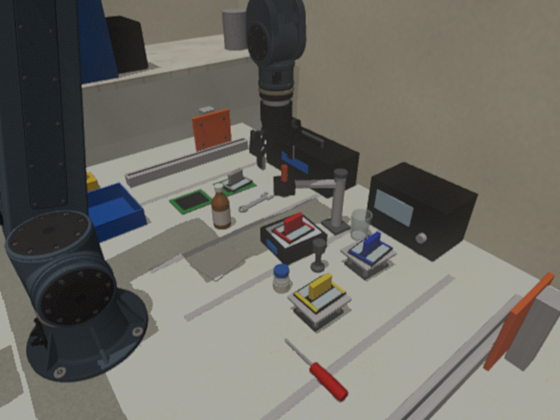

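View pics/wrist0.png

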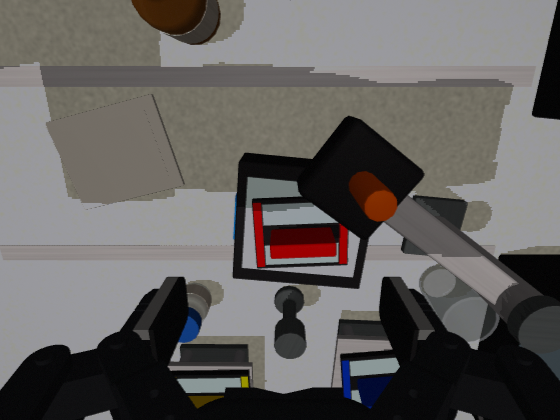

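```bash
cat > h.py <<'E'
import numpy as np, cv2
from scipy.spatial.transform import Rotation as R
from workcell import readout, get_image, camera_params
def q(a): return R.from_quat([a[1],a[2],a[3],a[0]])
def cam(n,s=None):
    p=camera_params(n); K=(p['fx'],p['fy'],p['cx'],p['cy'])
    if n=='wrist':
        s=s or readout.observe(); H=np.array(p['hand_eye']); Rt=q(s['ee_rot']).as_matrix()
        return K,Rt@H[:3,:3],Rt@H[:3,3]+s['position']
    return K,q(p['attitude']).as_matrix(),np.array(p['xyz'])
def ray(c,uv,z):
    K,Rm,o=c; uv=np.atleast_2d(uv).astype(float)
    d=np.c_[(uv[:,0]-K[2])/K[0],(uv[:,1]-K[3])/K[1],np.ones(len(uv))]@Rm.T
    return o+d*((z-o[2])/d[:,2])[:,None]
def proj(c,P):
    K,Rm,o=c; p=(np.atleast_2d(P)-o)@Rm
    return np.c_[K[0]*p[:,0]/p[:,2]+K[2],K[1]*p[:,1]/p[:,2]+K[3]]
def tri(cs,uvs):
    A=np.zeros((3,3));b=np.zeros(3)
    for c,uv in zip(cs,uvs):
        K,Rm,o=c; d=Rm@np.array([(uv[0]-K[2])/K[0],(uv[1]-K[3])/K[1],1]); d/=np.linalg.norm(d)
        M=np.eye(3)-np.outer(d,d);A+=M;b+=M@o
    return np.linalg.solve(A,b)
def crop(n,png,x0,y0,w,h,out):
    im=cv2.imread(png)[y0:y0+h,x0:x0+w]; k=min(800//w,600//h)
    cv2.imwrite(out,cv2.resize(im,None,fx=k,fy=k,interpolation=cv2.INTER_CUBIC)); print(out,k)
E
python3 - <<'E'
from h import *
crop('','pics/wrist0.png',225,110,200,190,'pics/w0a.png')
crop('','pics/scene0.png',160,150,160,140,'pics/s0a.png')
crop('','pics/scene0.png',320,210,120,120,'pics/s0b.png')
crop('','pics/side0.png',240,150,170,180,'pics/d0a.png')
E
```

```text
pics/w0a.png 3
pics/s0a.png 4
pics/s0b.png 5
pics/d0a.png 3
```

View pics/w0a.png

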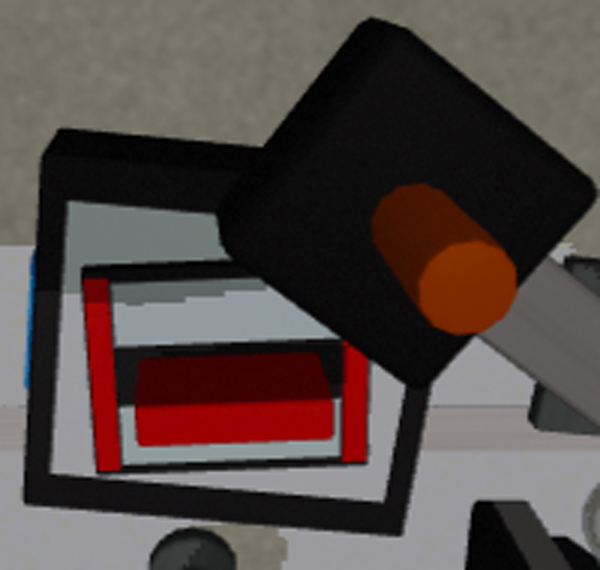

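View pics/s0a.png

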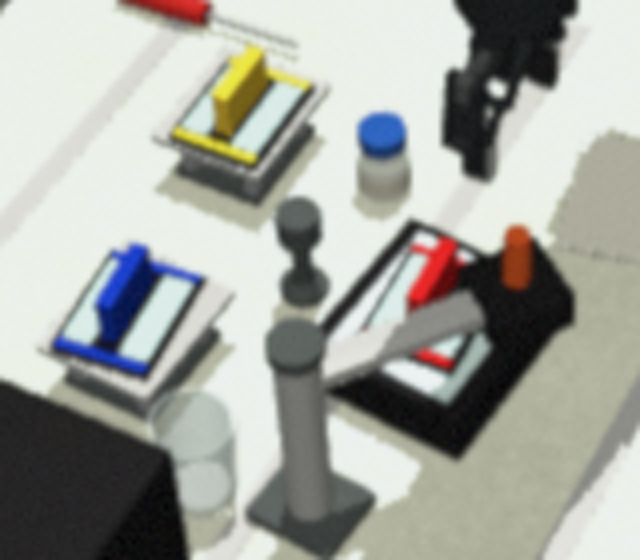

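View pics/s0b.png

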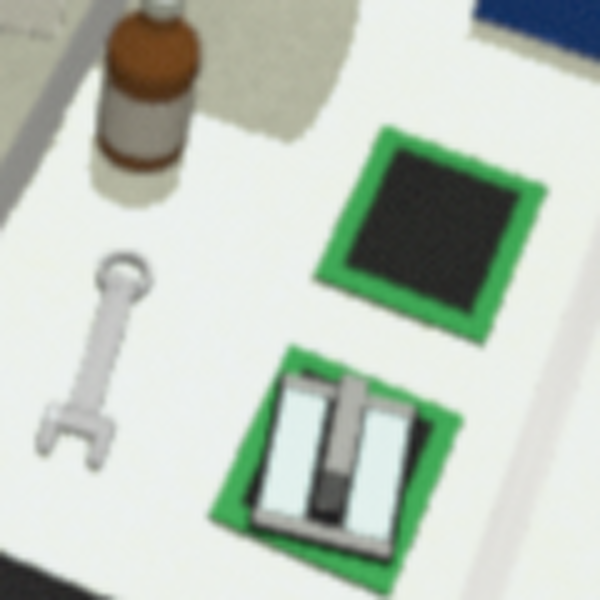

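View pics/d0a.png

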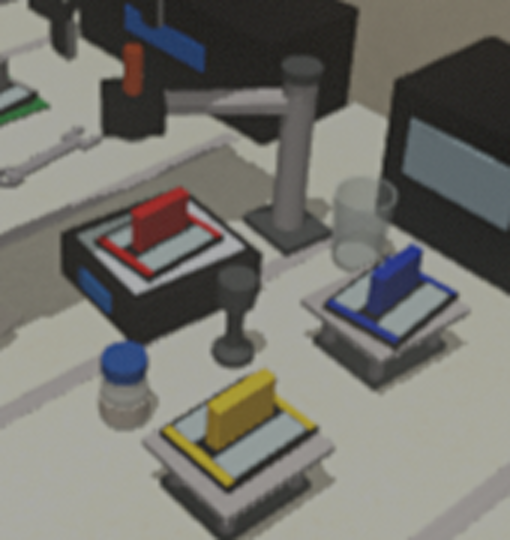

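```bash
python3 - <<'E'
from h import *
c=cam('wrist'); np.set_printoptions(precision=4,suppress=True)
print('cam',c[2])
f=lambda l:[(225+u/3,110+v/3) for u,v in l]
W=ray(c,f([(67,200),(50,473),(385,500)]),.05);print('win',W)
ctr=(W[0]+W[2])/2;ex=W[2]-W[1];ey=W[0]-W[1];print('winC',ctr,np.linalg.norm(ex),np.linalg.norm(ey),np.arctan2(ex[1],ex[0]),np.arctan2(-ey[0],ey[1]))
B=ray(c,f([(23,503),(402,535)]),.05);d=B[1]-B[0];print('box',np.linalg.norm(d),np.arctan2(d[1],d[0]))
F=ray(c,f([(137,402),(334,395),(332,437),(138,445)]),.098);print('fin',F,F.mean(0),np.arctan2(*(F[2]-F[3])[1::-1]))
k=ray(c,f([(467,287)]),.209);print('knob',k)
P=ray(c,f([(83,268),(100,472),(367,463)]),.058);print('plateC',(P[0]+P[2])/2,np.linalg.norm(P[2]-P[1]),np.linalg.norm(P[0]-P[1]),np.arctan2(*(P[2]-P[1])[1::-1]))
s=cam('scene')
g=lambda l:[(320+u/5,210+v/5) for u,v in l]
G=ray(s,g([(388,126),(548,186),(482,345),(315,278)]),.006);print('pad',G,G.mean(0),[np.linalg.norm(G[i]-G[i-1]) for i in range(4)])
for i in range(4): e=G[i]-G[i-1];print(np.arctan2(e[1],e[0]))
g=lambda l:[(160+u/4,150+v/4) for u,v in l]
print('knob scene',ray(s,g([(517,232)]),.209))
T=ray(s,g([(130,247),(147,254),(111,344),(97,336)]),.098);print('bluefin?',T)
sd=cam('side');
print('fin blue side',ray(sd,[(240+u/3,150+v/3) for u,v in [(415,248),(371,290)]],.098))
print('col top side',ray(sd,[(240+303/3,150+65/3)],.188),'scene',ray(s,g([(296,342)]),.188))
for nm,l in dict(jar=(124,352),).items(): print(nm,ray(sd,[(240+l[0]/3,150+l[1]/3)],.065))
print('post',ray(sd,[(240+238/3,150+280/3)],.088),'beaker',ray(sd,[(240+365/3,150+190/3)],.08))
print('bottle',ray(s,[(320+160/5,210-0/5)],.14))
E
```

```text
cam [0.525  0.0848 0.3731]
win [[ 0.4895  0.007   0.05  ]
 [ 0.48   -0.0929  0.05  ]
 [ 0.6004 -0.1037  0.05  ]]
winC [ 0.545  -0.0484  0.05  ] 0.12092974527892346 0.10035181892507453 -0.08992846270639852 -0.09505835374464251
box 0.13850701702745954 -0.0953075232701591
fin [[ 0.5135 -0.0428  0.098 ]
 [ 0.5718 -0.0405  0.098 ]
 [ 0.5719 -0.0542  0.098 ]
 [ 0.5136 -0.057   0.098 ]] [ 0.5427 -0.0486  0.098 ] 0.04660513428086546
knob [[0.5745 0.0302 0.209 ]]
plateC [ 0.5431 -0.0491  0.058 ] 0.09285620184112899 0.07452306821193333 0.03863034651122376
pad [[0.37   0.2823 0.006 ]
 [0.3707 0.3779 0.006 ]
 [0.4918 0.3756 0.006 ]
 [0.4906 0.2796 0.006 ]] [0.4308 0.3288 0.006 ] [np.float64(0.1206251280452273), np.float64(0.09557773266873337), np.float64(0.12118919289089744), np.float64(0.0960511171006687)]
3.11903354913367
1.5637522893183333
-0.01859434803462209
-1.5837799346622206
knob scene [[0.5762 0.0287 0.209 ]]
bluefin? [[ 0.6221 -0.2463  0.098 ]
 [ 0.6223 -0.2323  0.098 ]
 [ 0.6999 -0.2113  0.098 ]
 [ 0.6984 -0.2234  0.098 ]]
fin blue side [[ 0.6649 -0.2404  0.098 ]
 [ 0.5939 -0.2544  0.098 ]]
col top side [[ 0.6976 -0.0675  0.188 ]] scene [[ 0.7015 -0.0617  0.188 ]]
jar [[ 0.415  -0.1593  0.065 ]]
post [[ 0.5278 -0.1697  0.088 ]] beaker [[ 0.7181 -0.1402  0.08  ]]
bottle [[0.4528 0.158  0.14  ]]
```

```bash
python3 -m creep '[{"delta_pos":[0.015,0.025,0],"delta_rot":[0,0,0],"fingers":0.085},{"delta_pos":[0.030,0.050,0],"delta_rot":[0,0,0],"fingers":0.085},{"delta_pos":[0.030,0.050,0],"delta_rot":[0,0,0],"fingers":0.085},{"delta_pos":[0.030,0.050,0.018],"delta_rot":[0,0,0],"fingers":0.085},{"delta_pos":[0.030,0.050,0.036],"delta_rot":[0,0,0],"fingers":0.085},{"delta_pos":[0.030,0.050,0.050],"delta_rot":[0,0,0],"fingers":0.085},{"delta_pos":[0.030,0.050,0.050],"delta_rot":[0,0,0],"fingers":0.085}]' 25; python3 - <<'E'
from h import *
s=readout.observe();print(s['position'],s['force'])
for n in("wrist","side"): cv2.imwrite(f"pics/{n}1.png",get_image(n)[:,:,::-1])
E
```

```text
t: 0.73
position: [0.5729, 0.0299, 0.1887]
ee_rot: [-0.002, 0.707, 0.707, -0.002]
force: [-2.0, 0.6, -1.0]
gripper_width: 0.995
[0.57286008 0.02988826 0.18872282] [-1.96043837  0.5733941  -0.99386368]
```

View pics/wrist1.png

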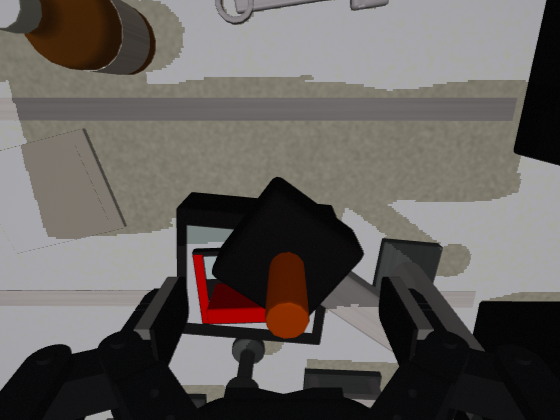

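View pics/side1.png

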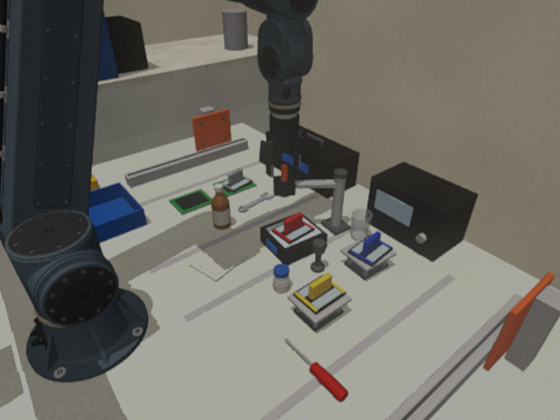

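The knob (wrist px 287,318) sits between the jaws. Work out the arc offsets.

```bash
python3 - <<'E'
import numpy as np
a=-.093
k=lambda t: np.array([.699,-.063])+.1555*np.array([-np.cos(t)*np.cos(a)-np.sin(t)*np.sin(a),-np.cos(t)*np.sin(a)+np.sin(t)*np.cos(a)])
for t in (.55,.67,.79,.91,1.03,1.15,1.25,1.35): print(t,np.round((k(t)-k(.55))[::-1],3))
E
python3 -m creep '[{"delta_pos":[0,0,0],"delta_rot":[0,0,0],"fingers":0.0},{"delta_pos":[0,0,0],"delta_rot":[0,0,0],"fingers":0.0},{"delta_pos":[0,0,0],"delta_rot":[0,0,0],"fingers":0.0},{"delta_pos":[0,0,0],"delta_rot":[0,0,0],"fingers":0.0},{"delta_pos":[0,0,0],"delta_rot":[0,0,0],"fingers":0.0},{"delta_pos":[0,0,0],"delta_rot":[0,0,0],"fingers":0.0}]' 25
```

```text
0.55 [0. 0.]
0.67 [0.014 0.012]
0.79 [0.027 0.026]
0.91 [0.038 0.041]
1.03 [0.047 0.057]
1.15 [0.054 0.074]
1.25 [0.058 0.089]
1.35 [0.061 0.105]
t: 1.33
position: [0.5744, 0.0299, 0.1921]
ee_rot: [-0.001, 0.707, 0.707, -0.001]
force: [-1.4, -1.2, 1.2]
gripper_width: 0.202
```

```bash
python3 -m creep '[{"delta_pos":[0.014,0.012,0],"delta_rot":[0,0,0],"fingers":0.0},{"delta_pos":[0.027,0.026,0],"delta_rot":[0,0,0],"fingers":0.0},{"delta_pos":[0.038,0.041,0],"delta_rot":[0,0,0],"fingers":0.0},{"delta_pos":[0.047,0.057,0],"delta_rot":[0,0,0],"fingers":0.0},{"delta_pos":[0.054,0.074,0],"delta_rot":[0,0,0],"fingers":0.0},{"delta_pos":[0.058,0.089,0],"delta_rot":[0,0,0],"fingers":0.0},{"delta_pos":[0.061,0.105,0],"delta_rot":[0,0,0],"fingers":0.0},{"delta_pos":[0.061,0.105,0],"delta_rot":[0,0,0],"fingers":0.0},{"delta_pos":[0.061,0.105,0],"delta_rot":[0,0,0],"fingers":0.0}]' 25
```

```text
t: 2.08
position: [0.6804, 0.0927, 0.1918]
ee_rot: [-0.001, 0.707, 0.708, 0.001]
force: [0.5, 6.4, 0.3]
gripper_width: 0.201
```

```bash
python3 -m creep '[{"delta_pos":[0,0,0],"delta_rot":[0,0,0],"fingers":0.06},{"delta_pos":[0,0,0],"delta_rot":[0,0,0],"fingers":0.085},{"delta_pos":[0,0,0],"delta_rot":[0,0,0],"fingers":0.085},{"delta_pos":[0,0,0],"delta_rot":[0,0,0],"fingers":0.085},{"delta_pos":[0,0,-0.025],"delta_rot":[0,0,0],"fingers":0.085},{"delta_pos":[0,0,-0.055],"delta_rot":[0,0,0],"fingers":0.085},{"delta_pos":[0,0,-0.085],"delta_rot":[0,0,0],"fingers":0.085},{"delta_pos":[-0.020,-0.020,-0.11],"delta_rot":[0,0,-7],"fingers":0.085},{"delta_pos":[-0.045,-0.045,-0.12],"delta_rot":[0,0,-14],"fingers":0.085},{"delta_pos":[-0.07,-0.07,-0.12],"delta_rot":[0,0,-21],"fingers":0.085},{"delta_pos":[-0.095,-0.095,-0.12],"delta_rot":[0,0,-28],"fingers":0.085},{"delta_pos":[-0.12,-0.12,-0.12],"delta_rot":[0,0,-35],"fingers":0.085}]' 25; python3 - <<'E'
from h import *
s=readout.observe();print(s['position'],s['ee_rot'],s['joint_positions'])
c=cam('wrist',s);cv2.imwrite("pics/wrist2.png",get_image('wrist')[:,:,::-1])
E
```

```text
t: 3.08
position: [0.5593, -0.0288, 0.3119]
ee_rot: [-0.001, 0.458, 0.889, 0.001]
force: [0.5, -1.3, 0.8]
gripper_width: 0.992
[ 0.55926897 -0.02881424  0.31192327] [-5.43331188e-04  4.58421725e-01  8.88734070e-01  9.89344352e-04] [-0.05266445  0.28896101  0.23288229  1.514895    0.00225046  0.89977304]
```

View pics/wrist2.png

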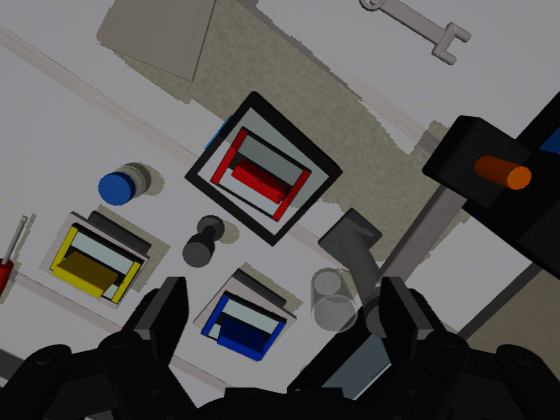

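Red, blue, yellow carriers and the stage are all clear; the knob is at (517,178), out of the way. Measure.

```bash
python3 - <<'E'
from h import *
crop('','pics/wrist2.png',180,85,170,165,'pics/w2a.png')
crop('','pics/wrist2.png',185,260,120,110,'pics/w2b.png')
print(ray(cam('wrist'),[(517,178)],.209))
E
```

```text
pics/w2a.png 3
pics/w2b.png 5
[[0.67325146 0.08769949 0.209     ]]
```

View pics/w2a.png

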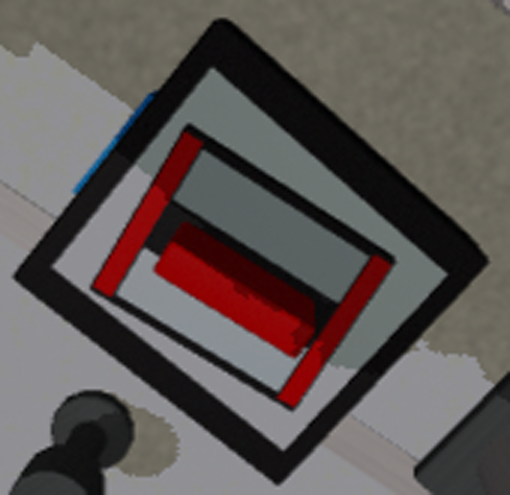

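View pics/w2b.png

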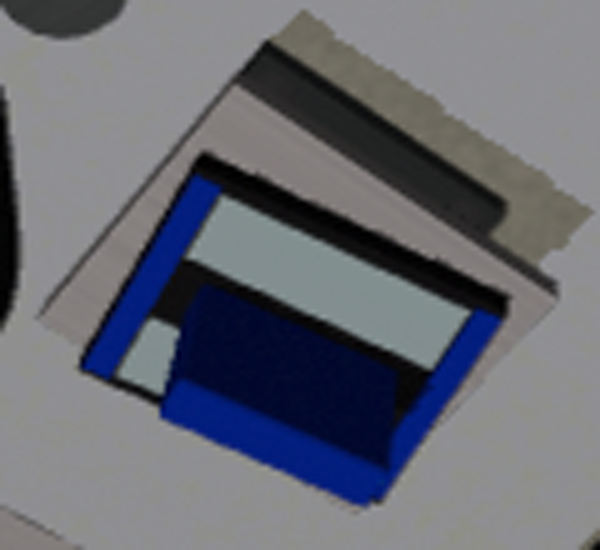

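```bash
python3 - <<'E'
from h import *
np.set_printoptions(precision=4,suppress=True)
c=cam('wrist')
def quad(n,px,z,o,k):
    P=ray(c,[(o[0]+u/k,o[1]+v/k) for u,v in px],z)
    e=P[1]-P[0];f=P[2]-P[3]
    print(n,P.mean(0),[round(np.linalg.norm(P[i]-P[i-1]),4) for i in range(4)],np.arctan2(e[1],e[0]),np.arctan2(f[1],f[0]))
a=(180,85),3;b=(185,260),5
quad('win',[(212,68),(447,273),(282,452),(50,268)],.05,*a)
quad('box',[(25,273),(280,483),(280,483),(25,273)],.05,*a)
quad('plate',[(188,128),(393,258),(292,408),(95,290)],.058,*a)
quad('bfin',[(180,378),(390,465),(370,505),(163,412)],.098,*b)
quad('bplate',[(203,168),(503,310),(375,505),(85,370)],.058,*b)
quad('stand',[(237,85),(560,290),(375,505),(40,315)],.05,*b)
E
```

```text
win [ 0.5404 -0.0532  0.05  ] [np.float64(0.1009), np.float64(0.1195), np.float64(0.1015), np.float64(0.1207)] -0.07935212630707837 -0.0844607917552173
box [ 0.5365 -0.1135  0.05  ] [np.float64(0.0), np.float64(0.1356), np.float64(0.0), np.float64(0.1356)] -0.10898407153433944 -0.10898407153433944
plate [ 0.5384 -0.0538  0.058 ] [np.float64(0.0729), np.float64(0.0915), np.float64(0.0735), np.float64(0.0911)] 0.06480097416026837 0.058925300546882435
bfin [ 0.6404 -0.2408  0.098 ] [np.float64(0.0114), np.float64(0.058), np.float64(0.0137), np.float64(0.0586)] 0.15359660989428298 0.11431872877544871
bplate [ 0.6409 -0.2425  0.058 ] [np.float64(0.0739), np.float64(0.0908), np.float64(0.0756), np.float64(0.0916)] 0.11737437365827352 0.09893483205403546
stand [ 0.6393 -0.2359  0.05  ] [np.float64(0.0932), np.float64(0.1074), np.float64(0.0911), np.float64(0.1129)] -0.010497548765597636 0.0072693710137763014
```

```bash
python3 - <<'E'
from h import *
s=readout.observe();print(s['position'],s['ee_rot'],np.abs(s['joint_velocities']).max())
E
```

```text
[ 0.55502406 -0.03228668  0.31271961] [-1.13408430e-03  4.53309339e-01  8.91352481e-01 -3.33050347e-04] 0.4072818843458208
```

```bash
cat >> h.py <<'E'
def delta(x,y,z,yaw):
    "tool-frame shift/turn to TCP (x,y,z), tool down, jaw axis perpendicular to carrier yaw, tool x at yaw+pi"
    s=readout.observe(); R0=q(s['ee_rot'])
    c,sn=np.cos(yaw+np.pi),np.sin(yaw+np.pi)
    Rt=np.array([[c,sn,0],[sn,-c,0],[0,0,-1]])
    dp=R0.inv().apply(np.array([x,y,z])-s['position'])
    dr=np.degrees((R0.inv()*R.from_matrix(Rt)).as_rotvec())
    print('at',s['position'].round(4),'v',np.abs(s['joint_velocities']).max().round(3),'dpos',dp.round(4),'drot',dr.round(2),'n',s['force'].round(1),s['gripper_width'].round(3),'t',s['t'])
E
python3 -m creep '[{"delta_pos":[0,0,0],"delta_rot":[0,0,-7],"fingers":0.085},{"delta_pos":[0,0,0],"delta_rot":[0,0,-14],"fingers":0.085},{"delta_pos":[0,0,0],"delta_rot":[0,0,-21],"fingers":0.085},{"delta_pos":[0,0,0],"delta_rot":[0,0,-28],"fingers":0.085},{"delta_pos":[0,0,0],"delta_rot":[0,0,-35],"fingers":0.085},{"delta_pos":[0,0,0],"delta_rot":[0,0,-42],"fingers":0.085},{"delta_pos":[0,0,0],"delta_rot":[0,0,-49],"fingers":0.085},{"delta_pos":[0,0,0],"delta_rot":[0,0,-56],"fingers":0.085},{"delta_pos":[0,0,0],"delta_rot":[0,0,-56],"fingers":0.085},{"delta_pos":[0,0,0],"delta_rot":[0,0,-56],"fingers":0.085},{"delta_pos":[0,0,0],"delta_rot":[0,0,-56],"fingers":0.085}]' 25; python3 - <<'E'
from h import *
delta(.5428,-.049,.14,.045)
cv2.imwrite("pics/wrist3.png",get_image('wrist')[:,:,::-1])
E
```

```text
t: 4.05
position: [0.5549, -0.0324, 0.3128]
ee_rot: [-0.001, -0.016, 1.0, 0.0]
force: [-0.7, -0.9, 0.0]
gripper_width: 0.998Traceback (most recent call last):
  File "<stdin>", line 2, in <module>
  File "h.py", line 34, in delta
    print('at',s['position'].round(4),'v',np.abs(s['joint_velocities']).max().round(3),'dpos',dp.round(4),'drot',dr.round(2),'n',s['force'].round(1),s['gripper_width'].round(3),'t',s['t'])
                                                                                                                                                     ^^^^^^^^^^^^^^^^^^^^^^^^
AttributeError: 'float' object has no attribute 'round'
```

```bash
sed -i "s/s\['gripper_width'\].round(3)/round(float(s['gripper_width']),3)/" h.py; python3 - <<'E'
from h import *
delta(.5428,-.049,.14,.045)
cv2.imwrite("pics/wrist3.png",get_image('wrist')[:,:,::-1])
E
```

```text
at [ 0.5549 -0.0324  0.3128] v 0.014 dpos [ 0.0122 -0.0163  0.1728] drot [ 0.02 -0.13 -0.74] n [-0.7 -0.9  0. ] 0.998 t 4.05
```

View pics/wrist3.png

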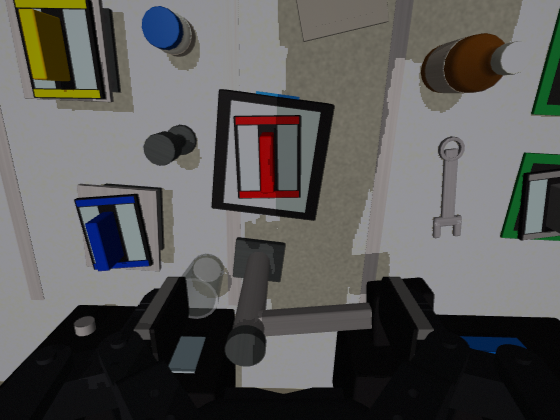

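```bash
python3 - <<'E'
from h import *
crop('','pics/wrist3.png',205,85,135,140,'pics/w3a.png')
crop('','pics/wrist3.png',70,180,100,95,'pics/w3b.png')
E
```

```text
pics/w3a.png 4
pics/w3b.png 6
```

View pics/w3a.png

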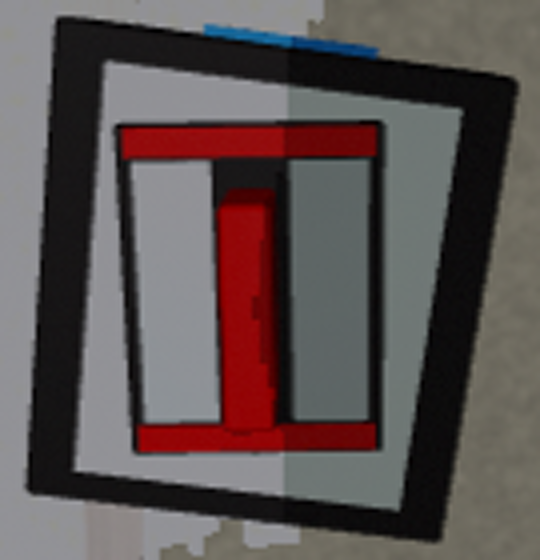

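View pics/w3b.png

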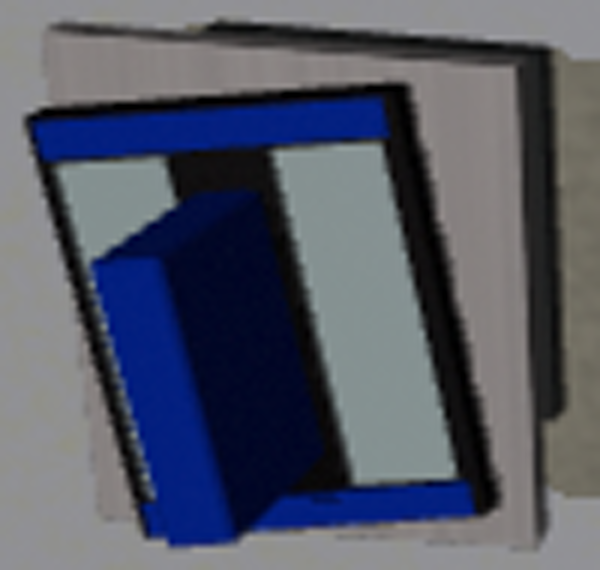

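```bash
cat >> h.py <<'E'
def quad(c,n,px,z,o,k):
    "corners in order so that edges 0-1 and 3-2 run along the item's x"
    P=ray(c,[(o[0]+u/k,o[1]+v/k) for u,v in px],z)
    e=P[1]-P[0];f=P[2]-P[3]
    print(n,P.mean(0).round(4),[round(float(np.linalg.norm(P[i]-P[i-1])),4) for i in range(4)],np.arctan2([e[1],f[1]],[e[0],f[0]]).round(3))
E
python3 - <<'E'
from h import *
c=cam('wrist'); print(readout.observe()['position'])
a=(205,85),4;b=(70,180),6
quad(c,'win',[(465,107),(402,513),(72,472),(104,60)],.05,*a)
quad(c,'plate',[(384,121),(382,450),(135,453),(115,124)],.058,*a)
quad(c,'rfin',[(267,205),(272,430),(224,430),(217,205)],.098,*a)
quad(c,'bfin',[(160,258),(235,540),(170,545),(92,263)],.098,*b)
quad(c,'bplate',[(388,90),(477,515),(145,537),(30,118)],.058,*b)
quad(c,'stand',[(518,65),(540,545),(100,520),(47,25)],.05,*b)
print('jar',ray(c,[(165,28)],.065),'post',ray(c,[(161,148)],.088),'knob?')
E
```

```text
[ 0.55493726 -0.03238015  0.31279493]
win [ 0.5451 -0.0475  0.05  ] [0.1011, 0.1215, 0.1019, 0.1208] [-0.091 -0.098]
plate [ 0.5423 -0.0491  0.058 ] [0.074, 0.0945, 0.0735, 0.0946] [0.044 0.049]
rfin [ 0.542  -0.0498  0.098 ] [0.0126, 0.0588, 0.0127, 0.0588] [0.045 0.042]
bfin [ 0.6419 -0.2376  0.098 ] [0.0126, 0.0581, 0.0127, 0.0582] [0.103 0.102]
bplate [ 0.6422 -0.2386  0.058 ] [0.0722, 0.0944, 0.0718, 0.0939] [0.092 0.096]
stand [ 0.64   -0.2335  0.05  ] [0.0935, 0.1091, 0.0952, 0.1114] [-0.044 -0.059]
jar [[ 0.41345836 -0.15473332  0.065     ]] post [[ 0.52957896 -0.160594    0.088     ]] knob?
```

```bash
python3 -m creep '[{"delta_pos":[0.0124,-0.0166,0.03],"delta_rot":[0,0,-0.7],"fingers":0.085},{"delta_pos":[0.0124,-0.0166,0.06],"delta_rot":[0,0,-0.7],"fingers":0.085},{"delta_pos":[0.0124,-0.0166,0.09],"delta_rot":[0,0,-0.7],"fingers":0.085},{"delta_pos":[0.0124,-0.0166,0.12],"delta_rot":[0,0,-0.7],"fingers":0.085},{"delta_pos":[0.0124,-0.0166,0.15],"delta_rot":[0,0,-0.7],"fingers":0.085},{"delta_pos":[0.0124,-0.0166,0.172],"delta_rot":[0,0,-0.7],"fingers":0.085},{"delta_pos":[0.0124,-0.0166,0.172],"delta_rot":[0,0,-0.7],"fingers":0.085},{"delta_pos":[0.0124,-0.0166,0.172],"delta_rot":[0,0,-0.7],"fingers":0.085},{"delta_pos":[0.0124,-0.0166,0.172],"delta_rot":[0,0,-0.7],"fingers":0.085}]' 25; python3 - <<'E'
from h import *
delta(.5425,-.049,.077,.045)
cv2.imwrite("pics/wrist4.png",get_image('wrist')[:,:,::-1])
E
```

```text
t: 4.85
position: [0.5435, -0.0494, 0.1422]
ee_rot: [-0.0, -0.022, 1.0, 0.0]
force: [0.1, 0.7, -0.1]
gripper_width: 0.996
at [ 0.5435 -0.0494  0.1422] v 0.012 dpos [0.001  0.0004 0.0652] drot [ 0.01 -0.04 -0.05] n [ 0.1  0.7 -0.1] 0.996 t 4.85
```

View pics/wrist4.png

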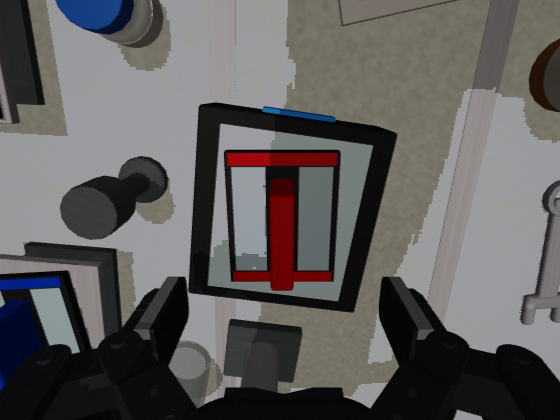

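The red fin (column 283) is centred between the jaws; descend and close.

```bash
python3 -m creep '[{"delta_pos":[0.001,0,0.025],"delta_rot":[0,0,0],"fingers":0.085},{"delta_pos":[0.001,0,0.05],"delta_rot":[0,0,0],"fingers":0.085},{"delta_pos":[0.001,0,0.065],"delta_rot":[0,0,0],"fingers":0.085},{"delta_pos":[0.001,0,0.065],"delta_rot":[0,0,0],"fingers":0.085},{"delta_pos":[0.001,0,0.065],"delta_rot":[0,0,0],"fingers":0.05},{"delta_pos":[0.001,0,0.065],"delta_rot":[0,0,0],"fingers":0.0},{"delta_pos":[0.001,0,0.065],"delta_rot":[0,0,0],"fingers":0.0},{"delta_pos":[0.001,0,0.065],"delta_rot":[0,0,0],"fingers":0.0},{"delta_pos":[0.001,0,0.065],"delta_rot":[0,0,0],"fingers":0.0},{"delta_pos":[0.001,0,0.065],"delta_rot":[0,0,0],"fingers":0.0},{"delta_pos":[0.001,0,0.065],"delta_rot":[0,0,0],"fingers":0.0}]' 40; python3 - <<'E'
from h import *
delta(.431,.329,.20,-.02)
E
```

```text
t: 5.82
position: [0.5433, -0.0495, 0.0783]
ee_rot: [0.001, -0.022, 1.0, -0.0]
force: [-0.9, -0.8, 4.3]
gripper_width: 0.157
at [ 0.5433 -0.0495  0.0783] v 0.001 dpos [ 0.0952  0.3831 -0.1218] drot [-0.    0.09  3.69] n [-0.9 -0.8  4.3] 0.157 t 5.8167
```

```bash
python3 -m creep '[{"delta_pos":[0,0,-0.01],"delta_rot":[0,0,0],"fingers":0.0},{"delta_pos":[0,0,-0.03],"delta_rot":[0,0,0],"fingers":0.0},{"delta_pos":[0,0,-0.06],"delta_rot":[0,0,0],"fingers":0.0},{"delta_pos":[0,0,-0.09],"delta_rot":[0,0,0],"fingers":0.0},{"delta_pos":[0,0,-0.125],"delta_rot":[0,0,0],"fingers":0.0},{"delta_pos":[0,0.01,-0.157],"delta_rot":[0,0,0],"fingers":0.0},{"delta_pos":[0.01,0.04,-0.17],"delta_rot":[0,0,1],"fingers":0.0},{"delta_pos":[0.018,0.075,-0.17],"delta_rot":[0,0,2],"fingers":0.0},{"delta_pos":[0.028,0.11,-0.17],"delta_rot":[0,0,3],"fingers":0.0},{"delta_pos":[0.037,0.145,-0.17],"delta_rot":[0,0,3.7],"fingers":0.0},{"delta_pos":[0.045,0.18,-0.17],"delta_rot":[0,0,3.7],"fingers":0.0},{"delta_pos":[0.05,0.2,-0.17],"delta_rot":[0,0,3.7],"fingers":0.0}]' 40; python3 - <<'E'
from h import *
delta(.431,.329,.20,-.02)
E
```

```text
t: 6.82
position: [0.4827, 0.1507, 0.2488]
ee_rot: [0.001, 0.009, 1.0, 0.0]
force: [0.2, 0.1, -2.7]
gripper_width: 0.157
at [0.4827 0.1507 0.2488] v 0.46 dpos [0.0551 0.1772 0.0489] drot [0.05 0.07 0.06] n [ 0.2  0.1 -2.7] 0.157 t 6.8167
```

```bash
python3 -m creep '[{"delta_pos":[0.0,0.025,0],"delta_rot":[0,0,0],"fingers":0.0},{"delta_pos":[0.0,0.05,0],"delta_rot":[0,0,0],"fingers":0.0},{"delta_pos":[0.0,0.07,0],"delta_rot":[0,0,0],"fingers":0.0},{"delta_pos":[0,0.07,0],"delta_rot":[0,0,0],"fingers":0.0},{"delta_pos":[0,0.07,0],"delta_rot":[0,0,0],"fingers":0.0},{"delta_pos":[0,0.07,0],"delta_rot":[0,0,0],"fingers":0.0}]' 40; python3 - <<'E'
from h import *
delta(.431,.329,.20,-.02)
cv2.imwrite("pics/wrist5.png",get_image('wrist')[:,:,::-1])
E
```

```text
t: 7.32
position: [0.4837, 0.2203, 0.249]
ee_rot: [0.0, 0.009, 1.0, 0.0]
force: [-0.1, -1.4, -3.0]
gripper_width: 0.156
at [0.4837 0.2203 0.249 ] v 0.017 dpos [0.0548 0.1077 0.049 ] drot [0.02 0.04 0.08] n [-0.1 -1.4 -3. ] 0.156 t 7.3167
```

View pics/wrist5.png

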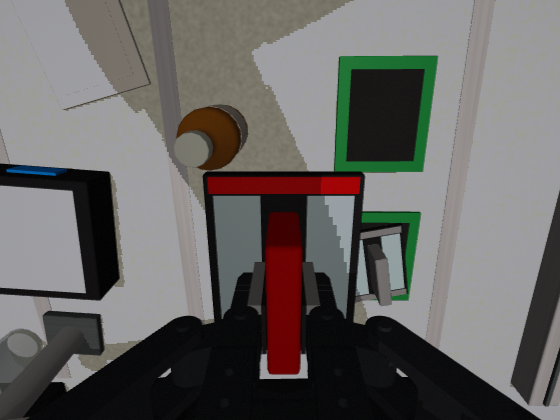

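```bash
python3 - <<'E'
from h import *
c=cam('wrist'); im=cv2.imread('pics/wrist5.png')
hsv=cv2.cvtColor(im,cv2.COLOR_BGR2HSV); m=cv2.inRange(hsv,(45,100,50),(80,255,255)); m[185:]=0
ct=max(cv2.findContours(m,cv2.RETR_EXTERNAL,cv2.CHAIN_APPROX_NONE)[0],key=cv2.contourArea)
p=cv2.approxPolyDP(ct,6,True)[:,0]; print(p)
i=p.sum(1).argmin()
tl=min(p,key=lambda a:a[0]+a[1]);br=max(p,key=lambda a:a[0]+a[1]);tr=max(p,key=lambda a:a[0]-a[1]);bl=min(p,key=lambda a:a[0]-a[1])
quad(c,'pad',[tl,bl,br+[1,1],tr],.006,(0,0),1)
quad(c,'inner',[(352,66),(344,160),(414,161),(423,66)],.006,(0,0),1)
E
```

```text
[[339  57]
 [334 170]
 [422 171]
 [437  56]]
pad [0.4267 0.3282 0.006 ] [0.099, 0.1162, 0.1003, 0.1194] [-0.014 -0.003]
inner [0.4251 0.3281 0.006 ] [0.0724, 0.0965, 0.078, 0.0977] [-0.045  0.013]
```

```bash
python3 -m creep '[{"delta_pos":[0.014,0.027,0],"delta_rot":[0,0,0],"fingers":0.0},{"delta_pos":[0.028,0.054,0],"delta_rot":[0,0,0],"fingers":0.0},{"delta_pos":[0.042,0.081,0],"delta_rot":[0,0,0],"fingers":0.0},{"delta_pos":[0.0545,0.108,0.01],"delta_rot":[0,0,0],"fingers":0.0},{"delta_pos":[0.0545,0.108,0.04],"delta_rot":[0,0,0],"fingers":0.0},{"delta_pos":[0.0545,0.108,0.075],"delta_rot":[0,0,0],"fingers":0.0},{"delta_pos":[0.0545,0.108,0.11],"delta_rot":[0,0,0],"fingers":0.0},{"delta_pos":[0.0545,0.108,0.14],"delta_rot":[0,0,0],"fingers":0.0},{"delta_pos":[0.0545,0.108,0.17],"delta_rot":[0,0,0],"fingers":0.0},{"delta_pos":[0.0545,0.108,0.18],"delta_rot":[0,0,0],"fingers":0.0},{"delta_pos":[0.0545,0.108,0.18],"delta_rot":[0,0,0],"fingers":0.0},{"delta_pos":[0.0545,0.108,0.18],"delta_rot":[0,0,0],"fingers":0.0}]' 40; python3 - <<'E'
from h import *
delta(.429,.3285,.0343,-.012)
for n in("wrist","scene"): cv2.imwrite(f"pics/{n}6.png",get_image(n)[:,:,::-1])
crop('','pics/scene6.png',340,180,130,130,'pics/s6a.png')
E
```

```text
t: 8.37
position: [0.4321, 0.3287, 0.0698]
ee_rot: [0.0, 0.01, 1.0, 0.0]
force: [0.5, -0.5, -1.7]
gripper_width: 0.157
at [0.4321 0.3287 0.0698] v 0.031 dpos [ 0.0031 -0.0003  0.0355] drot [ 0.02  0.05 -0.47] n [ 0.5 -0.5 -1.7] 0.157 t 8.3667
pics/s6a.png 4
```

View pics/wrist6.png

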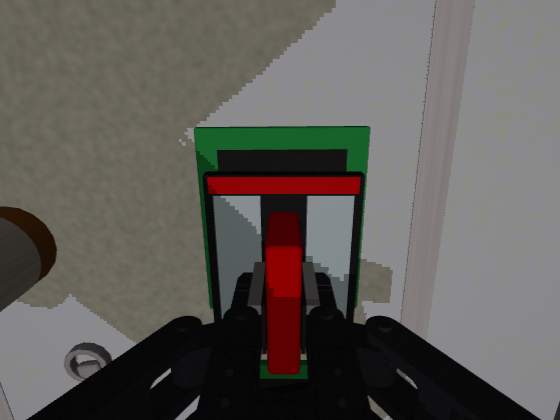

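View pics/s6a.png

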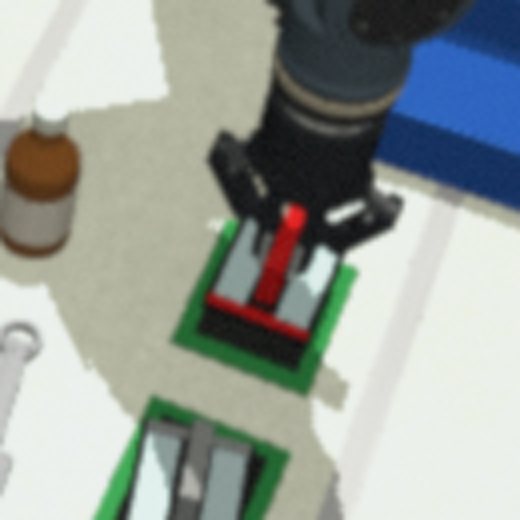

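```bash
python3 - <<'E'
from h import *
c=cam('wrist'); print(ray(c,[(195,127.5),(370,126.5)],.006).round(4))
print(ray(c,[(218,150),(347,150)],.006).round(4))
print(ray(c,[(204,173),(363,173)],.0415).round(4))
E
python3 -m creep '[{"delta_pos":[0.003,0,0.012],"delta_rot":[0,0,0],"fingers":0.0},{"delta_pos":[0.003,0,0.022],"delta_rot":[0,0,0],"fingers":0.0},{"delta_pos":[0.003,0,0.029],"delta_rot":[0,0,0],"fingers":0.0},{"delta_pos":[0.003,0,0.034],"delta_rot":[0,0,0],"fingers":0.0},{"delta_pos":[0.003,0,0.036],"delta_rot":[0,0,0],"fingers":0.0},{"delta_pos":[0.003,0,0.036],"delta_rot":[0,0,0],"fingers":0.0},{"delta_pos":[0.003,0,0.036],"delta_rot":[0,0,0],"fingers":0.0},{"delta_pos":[0.003,0,0.036],"delta_rot":[0,0,0],"fingers":0.0}]' 40
```

```text
[[0.3668 0.2818 0.006 ]
 [0.3682 0.3805 0.006 ]]
[[0.3797 0.2937 0.006 ]
 [0.3812 0.3681 0.006 ]]
[[0.385  0.2929 0.0415]
 [0.3865 0.3697 0.0415]]
t: 9.13
position: [0.4302, 0.3299, 0.0353]
ee_rot: [0.002, 0.01, 1.0, 0.001]
force: [0.1, -0.3, -3.0]
gripper_width: 0.16
```

```bash
python3 -m creep '[{"delta_pos":[0.001,0,0.001],"delta_rot":[0,0,0],"fingers":0.0},{"delta_pos":[0.001,0,0.002],"delta_rot":[0,0,0],"fingers":0.0},{"delta_pos":[0.001,0,0.003],"delta_rot":[0,0,0],"fingers":0.0},{"delta_pos":[0.001,0,0.003],"delta_rot":[0,0,0],"fingers":0.0},{"delta_pos":[0.001,0,0.003],"delta_rot":[0,0,0],"fingers":0.0}]' 40
```

```text
t: 9.55
position: [0.4295, 0.3303, 0.0343]
ee_rot: [0.003, 0.01, 1.0, 0.002]
force: [-5.0, -3.0, 19.6]
gripper_width: 0.158
```

Contact at 19.6 N: it stands on the pad, held. Release and rise.

```bash
python3 -m creep '[{"delta_pos":[0,0,-0.001],"delta_rot":[0,0,0],"fingers":0.0},{"delta_pos":[0,0,-0.001],"delta_rot":[0,0,0],"fingers":0.03},{"delta_pos":[0,0,-0.001],"delta_rot":[0,0,0],"fingers":0.06},{"delta_pos":[0,0,-0.001],"delta_rot":[0,0,0],"fingers":0.06},{"delta_pos":[0,0,-0.001],"delta_rot":[0,0,0],"fingers":0.06},{"delta_pos":[0,0,-0.02],"delta_rot":[0,0,0],"fingers":0.06},{"delta_pos":[0,0,-0.045],"delta_rot":[0,0,0],"fingers":0.06},{"delta_pos":[0,0,-0.08],"delta_rot":[0,0,0],"fingers":0.06},{"delta_pos":[0,0,-0.115],"delta_rot":[0,0,0],"fingers":0.085},{"delta_pos":[0,0,-0.15],"delta_rot":[0,0,0],"fingers":0.085},{"delta_pos":[0,0,-0.19],"delta_rot":[0,0,0],"fingers":0.085},{"delta_pos":[0,0,-0.2],"delta_rot":[0,0,0],"fingers":0.085}]' 40; python3 - <<'E'
from h import *
delta(.642,-.238,.25,.099)
for n in("wrist","scene"): cv2.imwrite(f"pics/{n}7.png",get_image(n)[:,:,::-1])
delta(.642,-.238,.25,.099)
E
```

```text
t: 10.55
position: [0.4299, 0.3306, 0.24]
ee_rot: [0.005, 0.01, 1.0, 0.004]
force: [0.2, -0.4, 1.2]
gripper_width: 0.995
at [0.4299 0.3306 0.24  ] v 0.188 dpos [-0.2234 -0.5643 -0.0122] drot [ 0.44  0.65 -6.8 ] n [ 0.2 -0.4  1.2] 0.995 t 10.55
at [0.4296 0.3304 0.2367] v 0.08 dpos [-0.2237 -0.564  -0.0151] drot [ 0.36  0.54 -6.8 ] n [-0.1  0.4 -0.7] 0.991 t 10.65
```

View pics/wrist7.png

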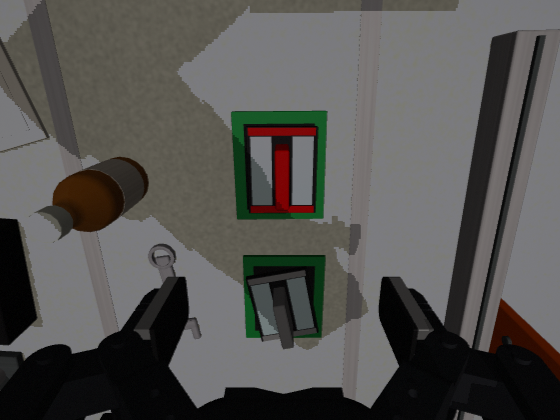

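The red carrier (px 282,170) sits centred and square on the green pad. On to blue.

```bash
python3 -m creep '[{"delta_pos":[-0.01,-0.03,-0.015],"delta_rot":[0,0,0],"fingers":0.085},{"delta_pos":[-0.023,-0.065,-0.015],"delta_rot":[0,0,-1],"fingers":0.085},{"delta_pos":[-0.038,-0.1,-0.015],"delta_rot":[0,0,-2],"fingers":0.085},{"delta_pos":[-0.053,-0.138,-0.015],"delta_rot":[0,0,-3],"fingers":0.085},{"delta_pos":[-0.068,-0.175,-0.015],"delta_rot":[0,0,-4],"fingers":0.085},{"delta_pos":[-0.083,-0.212,-0.015],"delta_rot":[0,0,-5],"fingers":0.085},{"delta_pos":[-0.098,-0.25,-0.015],"delta_rot":[0,0,-6],"fingers":0.085},{"delta_pos":[-0.113,-0.288,-0.015],"delta_rot":[0,0,-6.8],"fingers":0.085},{"delta_pos":[-0.128,-0.325,-0.015],"delta_rot":[0.3,0.4,-6.8],"fingers":0.085},{"delta_pos":[-0.143,-0.362,-0.015],"delta_rot":[0.3,0.4,-6.8],"fingers":0.085},{"delta_pos":[-0.158,-0.4,-0.015],"delta_rot":[0.3,0.4,-6.8],"fingers":0.085},{"delta_pos":[-0.17,-0.43,-0.015],"delta_rot":[0.3,0.4,-6.8],"fingers":0.085}]' 40; python3 - <<'E'
from h import *
delta(.642,-.238,.25,.099)
E
```

```text
t: 11.65
position: [0.591, -0.1058, 0.2479]
ee_rot: [-0.0, -0.049, 0.999, 0.001]
force: [1.0, 0.7, -1.5]
gripper_width: 1.001
at [ 0.591  -0.1058  0.2479] v 0.551 dpos [-0.0379 -0.1366 -0.0023] drot [ 0.08 -0.01 -0.06] n [ 1.   0.7 -1.5] 1.001 t 11.65
```

```bash
python3 -m creep '[{"delta_pos":[-0.012,-0.04,0],"delta_rot":[0,0,0],"fingers":0.085},{"delta_pos":[-0.023,-0.08,0],"delta_rot":[0,0,0],"fingers":0.085},{"delta_pos":[-0.032,-0.115,0],"delta_rot":[0,0,0],"fingers":0.085},{"delta_pos":[-0.038,-0.1366,0],"delta_rot":[0,0,0],"fingers":0.085},{"delta_pos":[-0.038,-0.1366,0],"delta_rot":[0,0,0],"fingers":0.085},{"delta_pos":[-0.038,-0.1366,0],"delta_rot":[0,0,0],"fingers":0.085},{"delta_pos":[-0.038,-0.1366,0],"delta_rot":[0,0,0],"fingers":0.085}]' 40; python3 - <<'E'
from h import *
delta(.642,-.238,.078,.099)
cv2.imwrite("pics/wrist8.png",get_image('wrist')[:,:,::-1])
delta(.642,-.238,.078,.099)
crop('','pics/wrist8.png',180,90,200,195,'pics/w8a.png')
E
```

```text
t: 12.23
position: [0.6416, -0.2375, 0.2459]
ee_rot: [-0.001, -0.049, 0.999, 0.001]
force: [-0.4, 0.8, -0.7]
gripper_width: 0.997
at [ 0.6416 -0.2375  0.2459] v 0.021 dpos [-0.0008 -0.001   0.1679] drot [ 0.16 -0.15 -0.07] n [-0.4  0.8 -0.7] 0.997 t 12.2333
at [ 0.6417 -0.237   0.2467] v 0.016 dpos [-0.0006 -0.0014  0.1687] drot [ 0.14 -0.11 -0.02] n [ 0.7 -0.3 -0.1] 0.993 t 12.2833
pics/w8a.png 3
```

View pics/wrist8.png

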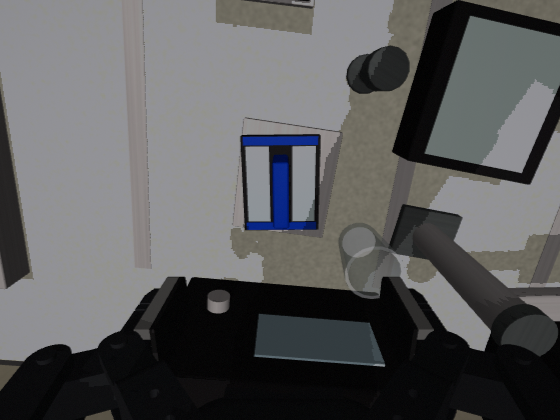

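View pics/w8a.png

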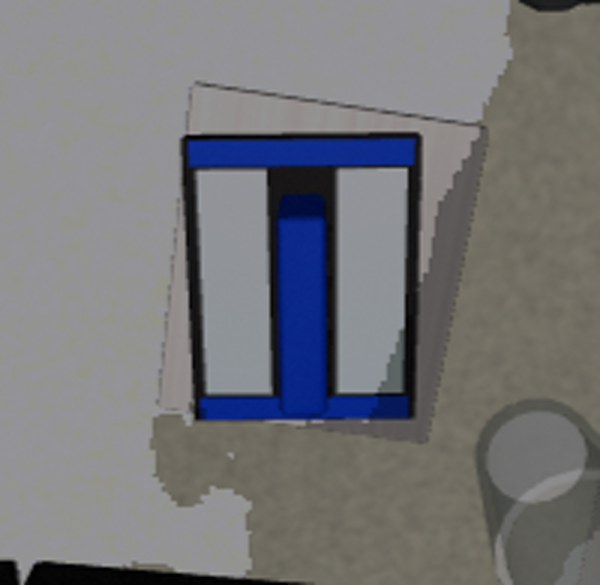

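```bash
python3 - <<'E'
from h import *
c=cam('wrist');a=(180,90),3
quad(c,'bfin',[(326,218),(326,415),(281,415),(277,218)],.098,*a)
quad(c,'bplate',[(419,135),(412,418),(198,420),(184,137)],.058,*a)
for z in (.0,.1,.15): print('box',ray(c,[(190,278),(390,290)],z).round(3).tolist())
print('beaker',ray(c,[(372,272)],.08).round(3),'post',ray(c,[(388,68)],.088).round(3))
s,d=cam('scene'),cam('side')
# near corner of black box top: scene (90,275)? side (371,180)
print('boxcorner side', [ray(d,[(371,182)],z).round(3).tolist() for z in (.1,.13,.15)], [ray(s,[(138,233)],z).round(3).tolist() for z in (.1,.13,.15)])
E
```

```text
bfin [ 0.6424 -0.2382  0.098 ] [0.0136, 0.059, 0.0134, 0.059] [0.104 0.108]
bplate [ 0.6424 -0.2381  0.058 ] [0.0727, 0.0945, 0.0727, 0.0946] [0.108 0.109]
box [[0.79, -0.34, 0.0], [0.783, -0.084, 0.0]]
box [[0.729, -0.315, 0.1], [0.723, -0.127, 0.1]]
box [[0.698, -0.302, 0.15], [0.694, -0.148, 0.15]]
beaker [[ 0.717 -0.14   0.08 ]] post [[ 0.531 -0.164  0.088]]
boxcorner side [[[0.843, -0.063, 0.1]], [[0.801, -0.095, 0.13]], [[0.772, -0.116, 0.15]]] [[[0.752, -0.335, 0.1]], [[0.769, -0.315, 0.13]], [[0.78, -0.302, 0.15]]]
```

```bash
python3 -m creep '[{"delta_pos":[-0.001,-0.0014,0.03],"delta_rot":[0,0,-0.4],"fingers":0.07},{"delta_pos":[-0.001,-0.0014,0.06],"delta_rot":[0,0,-0.4],"fingers":0.07},{"delta_pos":[-0.001,-0.0014,0.09],"delta_rot":[0,0,-0.4],"fingers":0.07},{"delta_pos":[-0.001,-0.0014,0.12],"delta_rot":[0,0,-0.4],"fingers":0.07},{"delta_pos":[-0.001,-0.0014,0.135],"delta_rot":[0,0,-0.4],"fingers":0.07},{"delta_pos":[-0.001,-0.0014,0.135],"delta_rot":[0,0,-0.4],"fingers":0.07},{"delta_pos":[-0.001,-0.0014,0.135],"delta_rot":[0,0,-0.4],"fingers":0.07}]' 40; python3 - <<'E'
from h import *
delta(.6424,-.2382,.0785,.106)
E
```

```text
t: 12.87
position: [0.642, -0.2366, 0.1116]
ee_rot: [-0.002, -0.054, 0.999, 0.001]
force: [-0.5, -1.3, 0.8]
gripper_width: 0.821
at [ 0.642  -0.2366  0.1116] v 0.051 dpos [-0.0003 -0.0017  0.0331] drot [ 0.18 -0.18  0.06] n [-0.5 -1.3  0.8] 0.821 t 12.8667
```

```bash
python3 -m creep '[{"delta_pos":[0,-0.0017,0.015],"delta_rot":[0,0,0],"fingers":0.07},{"delta_pos":[0,-0.0017,0.028],"delta_rot":[0,0,0],"fingers":0.07},{"delta_pos":[0,-0.0017,0.033],"delta_rot":[0,0,0],"fingers":0.07},{"delta_pos":[0,-0.0017,0.033],"delta_rot":[0,0,0],"fingers":0.05},{"delta_pos":[0,-0.0017,0.033],"delta_rot":[0,0,0],"fingers":0.0},{"delta_pos":[0,-0.0017,0.033],"delta_rot":[0,0,0],"fingers":0.0},{"delta_pos":[0,-0.0017,0.033],"delta_rot":[0,0,0],"fingers":0.0},{"delta_pos":[0,-0.0017,0.033],"delta_rot":[0,0,0],"fingers":0.0},{"delta_pos":[0,-0.0017,0.033],"delta_rot":[0,0,0],"fingers":0.0},{"delta_pos":[0,-0.0017,0.033],"delta_rot":[0,0,0],"fingers":0.0}]' 40; python3 - <<'E'
from h import *
delta(.545,-.048,.20,-.094)
E
```

```text
t: 13.7
position: [0.6427, -0.2384, 0.0798]
ee_rot: [-0.001, -0.053, 0.999, 0.001]
force: [-1.0, 0.8, 5.5]
gripper_width: 0.158
at [ 0.6427 -0.2384  0.0798] v 0.002 dpos [ 0.077   0.2    -0.1197] drot [ 0.12 -0.09 11.52] n [-1.   0.8  5.5] 0.158 t 13.7
```

```bash
python3 -m creep '[{"delta_pos":[0,0,-0.01],"delta_rot":[0,0,0],"fingers":0.0},{"delta_pos":[0,0,-0.03],"delta_rot":[0,0,0],"fingers":0.0},{"delta_pos":[0,0,-0.06],"delta_rot":[0,0,0],"fingers":0.0},{"delta_pos":[0,0,-0.09],"delta_rot":[0,0,0],"fingers":0.0},{"delta_pos":[0.005,0.01,-0.12],"delta_rot":[0,0,1],"fingers":0.0},{"delta_pos":[0.02,0.045,-0.12],"delta_rot":[0,0,3],"fingers":0.0},{"delta_pos":[0.033,0.085,-0.12],"delta_rot":[0,0,6],"fingers":0.0},{"delta_pos":[0.048,0.125,-0.12],"delta_rot":[0,0,9],"fingers":0.0},{"delta_pos":[0.062,0.162,-0.12],"delta_rot":[0,0,11.5],"fingers":0.0},{"delta_pos":[0.077,0.2,-0.12],"delta_rot":[0,0,11.5],"fingers":0.0},{"delta_pos":[0.077,0.2,-0.12],"delta_rot":[0,0,11.5],"fingers":0.0},{"delta_pos":[0.077,0.2,-0.12],"delta_rot":[0,0,11.5],"fingers":0.0}]' 40; python3 - <<'E'
from h import *
delta(.545,-.048,.12,-.094)
E
```

```text
t: 14.7
position: [0.5441, -0.0463, 0.2014]
ee_rot: [-0.001, 0.045, 0.999, 0.001]
force: [0.5, -0.1, -1.3]
gripper_width: 0.154
at [ 0.5441 -0.0463  0.2014] v 0.042 dpos [-0.0011 -0.0018  0.0814] drot [ 0.11 -0.07  0.2 ] n [ 0.5 -0.1 -1.3] 0.154 t 14.7
```

```bash
python3 -m creep '[{"delta_pos":[-0.001,-0.0018,0.025],"delta_rot":[0,0,0],"fingers":0.0},{"delta_pos":[-0.001,-0.0018,0.05],"delta_rot":[0,0,0],"fingers":0.0},{"delta_pos":[-0.001,-0.0018,0.075],"delta_rot":[0,0,0],"fingers":0.0},{"delta_pos":[-0.001,-0.0018,0.095],"delta_rot":[0,0,0],"fingers":0.0},{"delta_pos":[-0.001,-0.0018,0.1],"delta_rot":[0,0,0],"fingers":0.0},{"delta_pos":[-0.001,-0.0018,0.1],"delta_rot":[0,0,0],"fingers":0.0},{"delta_pos":[-0.001,-0.0018,0.1],"delta_rot":[0,0,0],"fingers":0.0}]' 40; python3 - <<'E'
from h import *
delta(.545,-.048,.0798,-.094)
for n in("wrist","side"): cv2.imwrite(f"pics/{n}9.png",get_image(n)[:,:,::-1])
E
```

```text
t: 15.28
position: [0.5456, -0.0486, 0.1022]
ee_rot: [-0.0, 0.046, 0.999, 0.001]
force: [0.2, -0.3, -1.0]
gripper_width: 0.157
at [ 0.5456 -0.0486  0.1022] v 0.017 dpos [0.0006 0.0005 0.0224] drot [ 0.11 -0.03  0.16] n [ 0.2 -0.3 -1. ] 0.157 t 15.2833
```

View pics/wrist9.png

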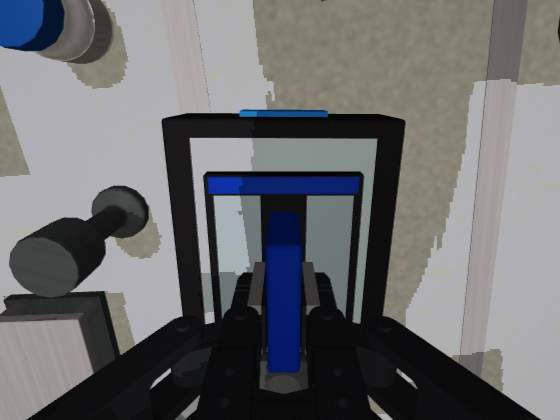

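View pics/side9.png

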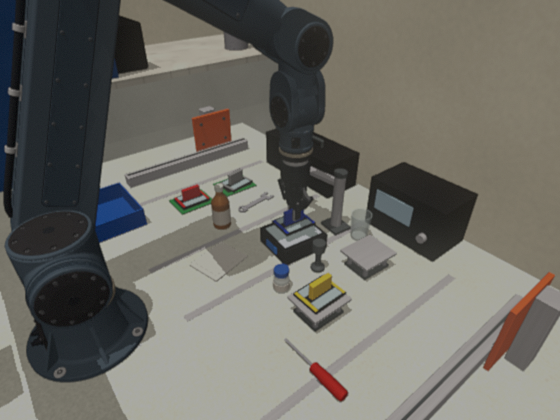

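Blue is square above the window (plate 205–363, window 190–380 px). Lower into contact.

```bash
python3 -m creep '[{"delta_pos":[0.0005,0.0005,0.010],"delta_rot":[0,0,0],"fingers":0.0},{"delta_pos":[0.0005,0.0005,0.018],"delta_rot":[0,0,0],"fingers":0.0},{"delta_pos":[0.0005,0.0005,0.022],"delta_rot":[0,0,0],"fingers":0.0},{"delta_pos":[0.0005,0.0005,0.0235],"delta_rot":[0,0,0],"fingers":0.0},{"delta_pos":[0.0005,0.0005,0.025],"delta_rot":[0,0,0],"fingers":0.0},{"delta_pos":[0.0005,0.0005,0.025],"delta_rot":[0,0,0],"fingers":0.0},{"delta_pos":[0.0005,0.0005,0.025],"delta_rot":[0,0,0],"fingers":0.0}]' 40; python3 - <<'E'
from h import *
delta(.545,-.048,.0798,-.094)
E
```

```text
t: 15.97
position: [0.5453, -0.0478, 0.0796]
ee_rot: [0.001, 0.045, 0.999, 0.001]
force: [-8.1, 0.1, 22.6]
gripper_width: 0.155
at [ 0.5453 -0.0478  0.0796] v 0.001 dpos [ 0.0003 -0.0003 -0.0002] drot [0.1  0.11 0.18] n [-8.1  0.1 22.6] 0.155 t 15.9667
```

```bash
python3 -m creep '[{"delta_pos":[0,0,-0.001],"delta_rot":[0,0,0],"fingers":0.0},{"delta_pos":[0,0,-0.001],"delta_rot":[0,0,0],"fingers":0.03},{"delta_pos":[0,0,-0.001],"delta_rot":[0,0,0],"fingers":0.06},{"delta_pos":[0,0,-0.001],"delta_rot":[0,0,0],"fingers":0.06},{"delta_pos":[0,0,-0.001],"delta_rot":[0,0,0],"fingers":0.06},{"delta_pos":[0,0,-0.02],"delta_rot":[0,0,0],"fingers":0.06},{"delta_pos":[0,0,-0.045],"delta_rot":[0,0,0],"fingers":0.06},{"delta_pos":[0,0,-0.08],"delta_rot":[0,0,0],"fingers":0.06},{"delta_pos":[0,0,-0.115],"delta_rot":[0,0,0],"fingers":0.085},{"delta_pos":[0,0,-0.15],"delta_rot":[0,0,0],"fingers":0.085},{"delta_pos":[0,0,-0.185],"delta_rot":[0,0,0],"fingers":0.085},{"delta_pos":[0,0,-0.19],"delta_rot":[0,0,0],"fingers":0.085}]' 40; python3 -m creep '[{"delta_pos":[0,0,0],"delta_rot":[0,0,0],"fingers":0.085},{"delta_pos":[0,0,0],"delta_rot":[0,0,0],"fingers":0.085}]' 25; python3 - <<'E'
from h import *
delta(.673,.088,.27,-.094)
cv2.imwrite("pics/wrist10.png",get_image('wrist')[:,:,::-1])
E
```

```text
t: 16.97
position: [0.5468, -0.0482, 0.2754]
ee_rot: [0.005, 0.045, 0.999, 0.001]
force: [0.2, 0.3, -0.6]
gripper_width: 0.995
t: 17.13
position: [0.5473, -0.0483, 0.2757]
ee_rot: [0.006, 0.045, 0.999, 0.001]
force: [0.0, 0.1, 0.4]
gripper_width: 0.996
at [ 0.5473 -0.0483  0.2757] v 0.042 dpos [-0.1128  0.1471  0.0073] drot [0.1  0.66 0.19] n [0.  0.1 0.4] 0.996 t 17.1333
```

View pics/wrist10.png

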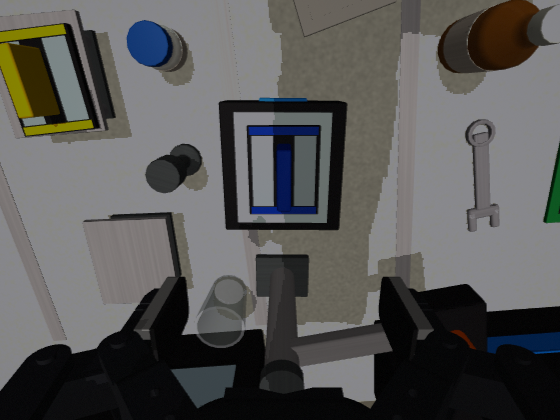

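```bash
python3 -m creep '[{"delta_pos":[-0.022,0.029,0],"delta_rot":[0,0.3,0],"fingers":0.085},{"delta_pos":[-0.045,0.059,0],"delta_rot":[0,0.6,0],"fingers":0.085},{"delta_pos":[-0.068,0.089,0],"delta_rot":[0,0.6,0],"fingers":0.085},{"delta_pos":[-0.09,0.118,0],"delta_rot":[0,0.6,0],"fingers":0.085},{"delta_pos":[-0.113,0.147,0.01],"delta_rot":[0,0.6,0],"fingers":0.085},{"delta_pos":[-0.113,0.147,0.02],"delta_rot":[0,0.6,0],"fingers":0.085},{"delta_pos":[-0.113,0.147,0.02],"delta_rot":[0,0.6,0],"fingers":0.085},{"delta_pos":[-0.113,0.147,0.02],"delta_rot":[0,0.6,0],"fingers":0.085}]' 25; python3 - <<'E'
from h import *
delta(.673,.088,.190,-.094)
for n in("wrist","scene"): cv2.imwrite(f"pics/{n}11.png",get_image(n)[:,:,::-1])
crop('','pics/scene11.png',180,150,140,120,'pics/s11a.png')
E
```

```text
t: 17.85
position: [0.6717, 0.0879, 0.2534]
ee_rot: [-0.003, 0.045, 0.999, 0.0]
force: [0.1, -0.0, 0.0]
gripper_width: 0.996
at [0.6717 0.0879 0.2534] v 0.041 dpos [-0.0016  0.0001  0.0634] drot [ 0.03 -0.33  0.22] n [ 0.1 -0.   0. ] 0.996 t 17.85
pics/s11a.png 5
```

View pics/wrist11.png

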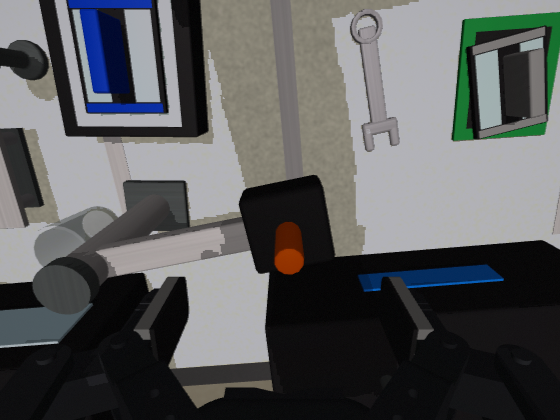

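View pics/s11a.png

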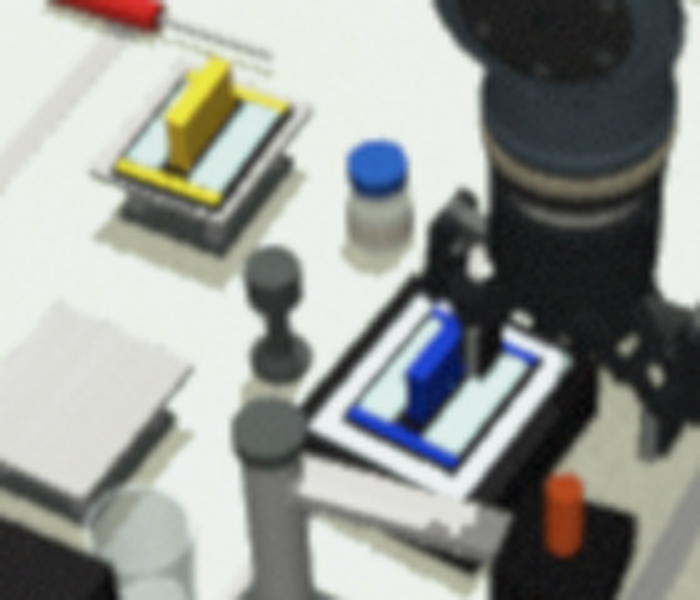

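```bash
python3 - <<'E'
from h import *
c=cam('wrist'); k=ray(c,[(289,260)],.209)[0]; print(k)
piv=np.array([.545,-.048])+.155*np.array([np.cos(-.094),np.sin(-.094)]); a=-.094
ex=np.array([np.cos(a),np.sin(a)]);ey=np.array([-ex[1],ex[0]])
v=k[:2]-piv; t=np.arctan2(v@ey,-v@ex); print('angle',t,np.linalg.norm(v))
delta(k[0],k[1],.190,-.094)
# tool frame: x~-ex, y~+ey (tool yaw -.094): arc offsets
for tt in (1.3,1.18,1.06,.94,.82,.7,.58,.46,.34,.22,.1,0,-.03):
    d=.155*(np.array([np.cos(tt),np.sin(tt)])-np.array([np.cos(t),np.sin(t)])); print(tt,d.round(4))
E
```

```text
[0.68107812 0.09035212 0.209     ]
angle 1.358079828969717 0.15398449687142682
at [0.672  0.0872 0.2559] v 0.02 dpos [-0.0088  0.0039  0.0659] drot [ 0.08 -0.11  0.14] n [-0.2  0.1 -0. ] 0.997 t 17.95
1.3 [ 0.0087 -0.0022]
1.18 [ 0.0263 -0.0082]
1.06 [ 0.0431 -0.0163]
0.94 [ 0.0587 -0.0263]
0.82 [ 0.073  -0.0382]
0.7 [ 0.0858 -0.0517]
0.58 [ 0.0969 -0.0666]
0.46 [ 0.1062 -0.0827]
0.34 [ 0.1134 -0.0998]
0.22 [ 0.1185 -0.1177]
0.1 [ 0.1215 -0.136 ]
0 [ 0.1223 -0.1515]
-0.03 [ 0.1222 -0.1562]
```

```bash
python3 -m creep '[{"delta_pos":[-0.0088,0.0035,0.01],"delta_rot":[0,0,0],"fingers":0.085},{"delta_pos":[-0.0088,0.0035,0.03],"delta_rot":[0,0,0],"fingers":0.085},{"delta_pos":[-0.0088,0.0035,0.05],"delta_rot":[0,0,0],"fingers":0.085},{"delta_pos":[-0.0088,0.0035,0.065],"delta_rot":[0,0,0],"fingers":0.085},{"delta_pos":[-0.0088,0.0035,0.065],"delta_rot":[0,0,0],"fingers":0.085},{"delta_pos":[-0.0088,0.0035,0.065],"delta_rot":[0,0,0],"fingers":0.04},{"delta_pos":[-0.0088,0.0035,0.065],"delta_rot":[0,0,0],"fingers":0.0},{"delta_pos":[-0.0088,0.0035,0.065],"delta_rot":[0,0,0],"fingers":0.0},{"delta_pos":[-0.0088,0.0035,0.065],"delta_rot":[0,0,0],"fingers":0.0},{"delta_pos":[-0.0088,0.0035,0.065],"delta_rot":[0,0,0],"fingers":0.0},{"delta_pos":[-0.0088,0.0035,0.065],"delta_rot":[0,0,0],"fingers":0.0},{"delta_pos":[-0.0088,0.0035,0.065],"delta_rot":[0,0,0],"fingers":0.0}]' 25
```

```text
t: 18.95
position: [0.6813, 0.0902, 0.1917]
ee_rot: [-0.0, 0.046, 0.999, 0.001]
force: [0.0, 0.6, 5.0]
gripper_width: 0.204
```

```bash
python3 -m creep '[{"delta_pos":[0.0087,-0.0022,0],"delta_rot":[0,0,0],"fingers":0.0},{"delta_pos":[0.0263,-0.0082,0],"delta_rot":[0,0,0],"fingers":0.0},{"delta_pos":[0.0431,-0.0163,0],"delta_rot":[0,0,0],"fingers":0.0},{"delta_pos":[0.0587,-0.0263,0],"delta_rot":[0,0,0],"fingers":0.0},{"delta_pos":[0.073,-0.0382,0],"delta_rot":[0,0,0],"fingers":0.0},{"delta_pos":[0.0858,-0.0517,0],"delta_rot":[0,0,0],"fingers":0.0},{"delta_pos":[0.0969,-0.0666,0],"delta_rot":[0,0,0],"fingers":0.0},{"delta_pos":[0.1062,-0.0827,0],"delta_rot":[0,0,0],"fingers":0.0},{"delta_pos":[0.1134,-0.0998,0],"delta_rot":[0,0,0],"fingers":0.0},{"delta_pos":[0.1185,-0.1177,0],"delta_rot":[0,0,0],"fingers":0.0},{"delta_pos":[0.121,-0.13,0],"delta_rot":[0,0,0],"fingers":0.0},{"delta_pos":[0.121,-0.13,0],"delta_rot":[0,0,0],"fingers":0.0}]' 25; python3 - <<'E'
from h import *
delta(.545,-.048,.1917,-.094)
E
```

```text
t: 19.95
position: [0.5466, -0.0297, 0.1914]
ee_rot: [-0.002, 0.046, 0.999, 0.001]
force: [-7.3, 1.2, 2.9]
gripper_width: 0.201
at [ 0.5466 -0.0297  0.1914] v 0.038 dpos [-0.0001 -0.0184 -0.0003] drot [ 0.09 -0.22  0.09] n [-7.3  1.2  2.9] 0.201 t 19.95
```

Now into the stop, a few mm past nominal, watching the force.

```bash
python3 -m creep '[{"delta_pos":[0,-0.008,0],"delta_rot":[0,0,0],"fingers":0.0},{"delta_pos":[0,-0.014,0],"delta_rot":[0,0,0],"fingers":0.0},{"delta_pos":[0,-0.018,0],"delta_rot":[0,0,0],"fingers":0.0},{"delta_pos":[0,-0.02,0],"delta_rot":[0,0,0],"fingers":0.0},{"delta_pos":[0,-0.02,0],"delta_rot":[0,0,0],"fingers":0.0},{"delta_pos":[0,-0.02,0],"delta_rot":[0,0,0],"fingers":0.0}]' 25; python3 - <<'E'
from h import *
delta(.545,-.048,.1917,-.094)
E
```

```text
t: 20.45
position: [0.5437, -0.0488, 0.1914]
ee_rot: [-0.003, 0.046, 0.999, 0.002]
force: [-5.9, 4.9, 3.2]
gripper_width: 0.204
at [ 0.5437 -0.0488  0.1914] v 0.005 dpos [-0.0012  0.0009 -0.0004] drot [ 0.17 -0.33  0.11] n [-5.9  4.9  3.2] 0.204 t 20.45
```

```bash
python3 -m creep '[{"delta_pos":[-0.001,-0.002,0],"delta_rot":[0,0,0],"fingers":0.0},{"delta_pos":[-0.001,-0.003,0],"delta_rot":[0,0,0],"fingers":0.0},{"delta_pos":[-0.001,-0.003,0],"delta_rot":[0,0,0],"fingers":0.0}]' 25; python3 - <<'E'
from h import *
delta(.545,-.048,.1917,-.094)
E
```

```text
t: 20.7
position: [0.5437, -0.0489, 0.1913]
ee_rot: [-0.004, 0.045, 0.999, 0.005]
force: [-4.6, 16.8, 4.9]
gripper_width: 0.2
at [ 0.5437 -0.0489  0.1913] v 0.007 dpos [-0.0012  0.0011 -0.0004] drot [ 0.51 -0.44  0.24] n [-4.6 16.8  4.9] 0.2 t 20.7
```

Against the stop (16.8 N, no movement). Release, rise and back away.

```bash
python3 -m creep '[{"delta_pos":[0,0,0],"delta_rot":[0,0,0],"fingers":0.0},{"delta_pos":[0,0,0],"delta_rot":[0,0,0],"fingers":0.04},{"delta_pos":[0,0,0],"delta_rot":[0,0,0],"fingers":0.07},{"delta_pos":[0,0,0],"delta_rot":[0,0,0],"fingers":0.07},{"delta_pos":[0,0,0],"delta_rot":[0,0,0],"fingers":0.07},{"delta_pos":[0,0,-0.02],"delta_rot":[0,0,0],"fingers":0.07},{"delta_pos":[0,0,-0.05],"delta_rot":[0,0,0],"fingers":0.07},{"delta_pos":[0,0,-0.08],"delta_rot":[0,0,0],"fingers":0.07},{"delta_pos":[0.02,0,-0.11],"delta_rot":[0,0,0],"fingers":0.07},{"delta_pos":[0.05,0,-0.12],"delta_rot":[0,0,0],"fingers":0.07},{"delta_pos":[0.08,0,-0.12],"delta_rot":[0,0,0],"fingers":0.07},{"delta_pos":[0.11,0,-0.12],"delta_rot":[0,0,0],"fingers":0.07}]' 25;python3 -m creep '[{"delta_pos":[0.01,0,0],"delta_rot":[0,0,0],"fingers":0.07},{"delta_pos":[0.01,0,0],"delta_rot":[0,0,0],"fingers":0.07},{"delta_pos":[0.01,0,0],"delta_rot":[0,0,0],"fingers":0.07}]'; python3 - <<'E'
from h import *
delta(.545,-.048,.1917,-.094)
for n in("wrist","scene","side"): cv2.imwrite(f"pics/{n}12.png",get_image(n)[:,:,::-1])
crop('','pics/scene12.png',160,150,160,140,'pics/s12a.png')
E
```

```text
t: 21.7
position: [0.4343, -0.0404, 0.3129]
ee_rot: [-0.003, 0.045, 0.999, 0.004]
force: [0.2, 1.0, -0.5]
gripper_width: 0.819
t: 21.95
position: [0.4247, -0.0397, 0.3134]
ee_rot: [-0.002, 0.045, 0.999, 0.004]
force: [0.4, 0.3, 0.1]
gripper_width: 0.819
at [ 0.4247 -0.0397  0.3134] v 0.034 dpos [-0.121   0.0016  0.1213] drot [ 0.49 -0.22  0.2 ] n [0.4 0.3 0.1] 0.819 t 21.95
pics/s12a.png 4
```

View pics/wrist12.png

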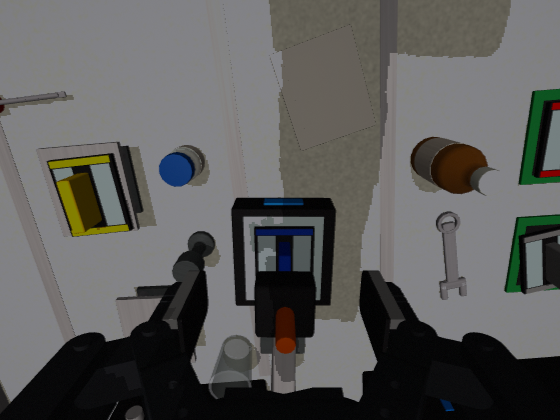

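View pics/scene12.png

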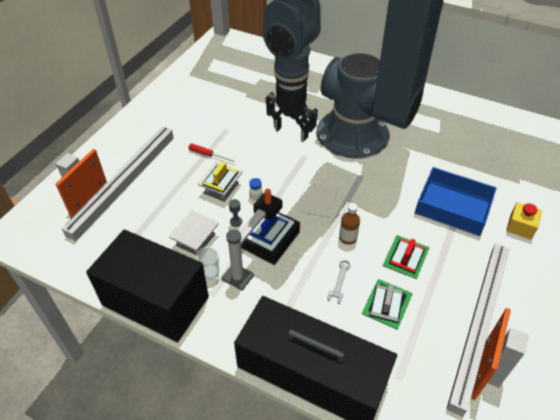

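View pics/s12a.png

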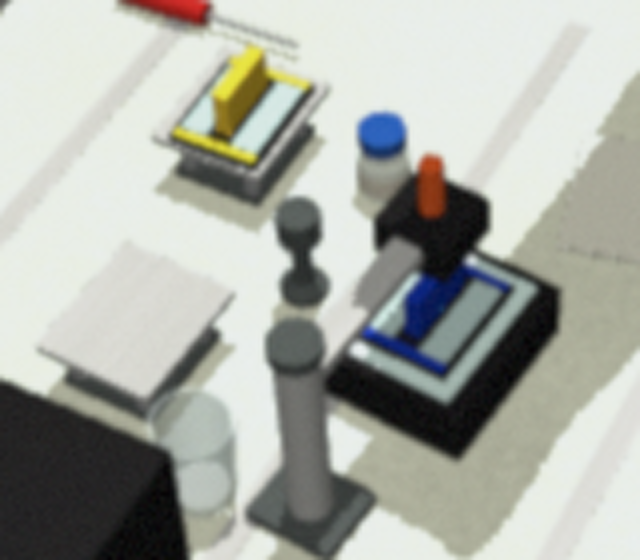

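View pics/side12.png

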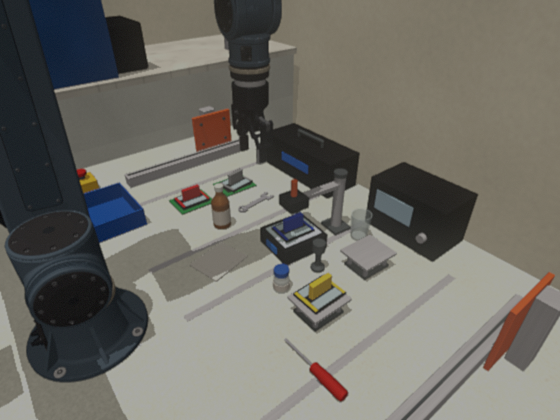

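```bash
python3 - <<'E'
from h import *
k1=ray(cam('wrist'),[(285,344)],.209)[0];k2=ray(cam('scene'),[(160+431/4,150+160/4)],.209)[0];k3=ray(cam('side'),[(294,181)],.209)[0]
a=-.094;ex=np.array([np.cos(a),np.sin(a)]);ey=np.array([-ex[1],ex[0]]);piv=np.array([.545,-.048])+.155*ex
for k in (k1,k2,k3): v=k[:2]-piv; print(k.round(4),np.arctan2(v@ey,-v@ex).round(3))
from workcell import finish_job
E
```

```text
[ 0.542  -0.0473  0.209 ] 0.003
[ 0.5456 -0.0484  0.209 ] -0.002
[ 0.5412 -0.053   0.209 ] -0.034
```

Head home in all views (|angle| ≤ 0.034 rad against the 0.06 limit). Handing in.

```bash
python3 -c "
from workcell import finish_job
print(finish_job())"
```

```text
the job is handed in; nothing more can be done
None
```

The job is handed in at about 22 s of the 72 s allowed. The system reports no verdict. Red was on the stage, so blue was the next colour.

What I did:
- **Head out of the way:** I swung the camera head from about 0.55 rad to 1.36 rad.
- **Red carrier:** I set it down by hand on the nearer green pad. It was pressed on at 20 N, still held, and released only after contact.
- **Blue carrier:** I moved it from the farther stand to the light stage and set it down the same way, at 23 N.
- **Head home:** I swung the head back against its stop, let go and backed the arm clear.

Last checks:
- **Placings:** the pictures show red and blue both centred and square. By the measurements, red is within about 3 mm of the pad's centre and blue within about 1 mm of the window's centre.
- **Head angle:** the wrist and scene views read about 0.00 rad and the side view −0.03 rad. That spread is from picking the knob's pixel in a coarser picture. The head stopped moving against its stop at 17 N.
- **Other things:** in the last pictures the yellow carrier and the bystanders look unmoved, and the gripper touches nothing. I compared these by eye and did not re-measure them.

One measurement disagreed by about 5 mm because I took a picture while the arm was still settling. I measured again with the arm still and used those values.

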